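# Isolate the laptop battery and lay out levers and tape for the repair

## Robot

A 6-joint arm with a two-finger parallel gripper is mounted at the origin on the work surface. World frame = base frame: x ahead of the robot, y to its left, z up, the work surface at z = 0. Lengths are in mm, angles in degrees, forces in N, time in s.
With the tool pointing down it reaches from about 275 to 1000 mm from the base axis. Payload 8.4 kg.
Tool frame: the origin (TCP) lies between the finger pads; the fingertips stand 14 mm ahead of it and the grasp point (between the pads) lies 5 mm behind it; z points along the fingers, y is the line along which they close (so a half turn about z gives the same grasp; the last joint's range is limited). The gripper opens to 85 mm and grips with 20 to 120 N. Pads are 22 mm wide; open, the fingers measure 114 mm over their backs; the gripper's body (76 mm by 85 mm) begins 54 mm behind the grasp point. The pads swing forward as they close: fully open they stand 13 mm farther back than shut.
Start: joints at [-77.258, 20.225, 93.587, -0, 66.188, -0.138], TCP at [139.318, -609.277, 212.581] pointing down, gripper open.
Joint ranges: [-150.9, 150.9], [-52.94, 120.26], [3.33, 152.33], [-74.26, 254.26], [0, 154.13], [-172.89, 172.89]. Speed limits (degrees/s): [127.2, 127.2, 159.86, 180, 180, 180].

## Interface

Orientations are given as a 3x3 rotation matrix whose columns are the frame's x, y, z axes.
In Python, from cell import read_state, grab_frame, get_calibration, close_job gives the robot as it stands.
- The arm moves only by the shell command python3 -m jog 'ROWS' [FORCE]. ROWS is JSON, a list of rows, each a list of 7 numbers: the shift along the tool's x, y, z in units of 50 mm (1.0 is 50 mm), then the turn, a rotation vector about the tool's x, y, z in units of 0.08 rad (1.0 is 0.08 rad), then the opening, from 0 (shut) to 1 (fully open). A call has exactly 8 rows; each row shifts and turns the commanded pose from where the row before left it, along the tool's axes as they then stand; what a row does not reach is not made up. A row lasts 1/10 s, in which the tool goes at most 50 mm and 8.59 degrees, less where a joint would pass 70% of its speed; a pose out of reach is approached as far as the arm can. A call with a number of a shift or a turn outside -1 to 1 is refused whole. A call with a gripper value outside its range is refused whole. The fingers move at their own pace and stop on an object; FORCE is the grip in N (left out, the last holds). Time passes only in rows, so rows that do not move let the fingers close, or fill a call up. It gives the time, the measured TCP pose, the force, the opening and the grip force at its end, in the units of the state.
- read_state(): the state, without advancing time (a new reading comes with each control period).
- grab_frame(name): name is "side" or "top" or "wrist"; returns the picture (384x512x3 uint8, blue, green, red); there is no depth.
- get_calibration(name): a dict with "camera_matrix" (3x3 intrinsics, pixels), "view" (4x4, takes a point from world to camera coordinates); the wrist camera has in their place "hand_eye" (4x4, takes a point from camera to tool coordinates, whose origin is the TCP and whose axes are the flange's). Camera axes: x right, y down, z forward; pixel columns grow to the right and rows downward; lengths in mm; the calibration is good to about 2 mm. A picture is of the moment at which its call begins: read the wrist's pose just before it. get_calibration takes no time and is no camera call.
- close_job(): hands the job in; it is judged then, once.
The state is a dict: "time": time; "joint_positions": joint angles; "joint_velocities": joint speeds; "effort": joint torques, N m; "ee_pos": TCP position; "tool_rot": TCP orientation; "contact_force": force on the tool from outside, world axes, zero at the start; "ft_torque": the same for the moment, N m; "opening": finger opening in mm; "finger_force": force on a finger pad.
Only numpy, scipy, OpenCV 4.12 (cv2) and the standard library are available. Lean on these libraries where they do the work, as an engineer would, in place of code of your own. Each camera call takes 0.05 s, during which the arm holds its last target. There are 200 camera calls.

## Task

Get this laptop ready for repair: first of all slide the orange battery tab fully to its stop at the red-marked end, before any lever or tape is taken. Then lift every opening lever off its hook and put it foot down into a slot of the white caddy, and draw every tape roll up off its spindle and lay it flat on the floor of the grey tray, not stacked. Let go of everything, leave the tab at its stop and the caddy and tray upright, and leave the other things on the bench where they are.

Things in the scene. Friction and masses are not known exactly. Their poses are not given: they have to be found in the camera images.
- laptop: opened laptop base, bottom up, fixed to the bench: 210 (own x) x 300 (own y) x 16 mm; origin at the centre of its underside; +x is away from the robot at yaw 0. Near its front edge (own x = -75 mm) runs a white track along own y with the battery slide on it; a red mark lies at its isolated (+y) end
- battery_slide (a joint): orange tab of the battery slide, travel 0 (connected) to 0.050 m (isolated, at its stop), growing towards the laptop's own +y; it stays where it is left, about 1.5 N friction
- slide_tab (a point): centre of the orange battery tab, a block 24 (laptop x) x 12 (laptop y) x 22 mm high, standing on the laptop with its top 41 mm above the bench; it moves with the tab
- hook_rack: fixed steel rack, base 110 x 190 x 12 mm (centre at own x = +30 mm); origin on the bench under the row of levers. A bar at own x = +60 mm, top 184 mm high, carries three hooks of 6 mm round bar pointing to own -x, at own y = -60, 0, +60 mm. Each has a low seat at own x = 0 (bar centre 168 mm high), then rises 9 mm to its tip at own x = -22 mm (6 mm on the far side)
- tape_stand: fixed wooden base 75 (own x) x 215 (own y) x 12 mm with four upright steel spindles, 16 mm diameter, tops 70 mm above the bench, at own x = 0, own y = -81, -27, +27, +81 mm; origin at the centre of its underside
- tape_tray: loose low grey tray 140 x 140 mm, rim 12 mm high, wall and floor 4 mm thick, 0.35 kg; origin at the centre of its underside, z up
- lever_caddy: loose white open box 140 (own x) x 150 (own y) x 60 mm, wall and floor 4 mm thick, 0.6 kg; two inner walls 48 mm high make three slots, each 132 mm long along own x and about 45 mm wide, centred at own y = -49, 0, +49 mm; origin at the centre of its underside, z up
- lever0: yellow opening lever, steel tip, may be absent: flat, 8 mm thick (own x), 120 mm long (own z), about 40 g; origin at the end of the steel tip (foot), +z to the eye. 28 mm wide (own y) from z = 62 mm up, 20 mm below. Eye 18 mm wide at z = 91 to 115 mm; its upper edge hangs on a hook (foot 56 mm above the bench, 18 mm of play upwards)
- lever1: red opening lever, steel tip, may be absent: flat, 8 mm thick (own x), 120 mm long (own z), about 40 g; origin at the end of the steel tip (foot), +z to the eye. 28 mm wide (own y) from z = 62 mm up, 20 mm below. Eye 18 mm wide at z = 91 to 115 mm; its upper edge hangs on a hook (foot 56 mm above the bench, 18 mm of play upwards)
- lever2: green opening lever, steel tip, may be absent: flat, 8 mm thick (own x), 120 mm long (own z), about 40 g; origin at the end of the steel tip (foot), +z to the eye. 28 mm wide (own y) from z = 62 mm up, 20 mm below. Eye 18 mm wide at z = 91 to 115 mm; its upper edge hangs on a hook (foot 56 mm above the bench, 18 mm of play upwards)
- roll0: amber tape roll, may be absent: outer diameter 50 mm, bore 25 mm, 28 mm high, about 50 g; origin at the centre of its underside, z along its axis. Either way up will do. At the start it sits on a spindle of the tape stand
- roll1: green tape roll, may be absent: outer diameter 50 mm, bore 25 mm, 28 mm high, about 50 g; origin at the centre of its underside, z along its axis. Either way up will do. At the start it sits on a spindle of the tape stand
- roll2: cream tape roll, may be absent: outer diameter 50 mm, bore 25 mm, 28 mm high, about 50 g; origin at the centre of its underside, z along its axis. Either way up will do. At the start it sits on a spindle of the tape stand
- roll3: purple tape roll, may be absent: outer diameter 50 mm, bore 25 mm, 28 mm high, about 50 g; origin at the centre of its underside, z along its axis. Either way up will do. At the start it sits on a spindle of the tape stand
- screwdriver: red-handled screwdriver, 160 mm long, lying; bystander, leave it in place; origin at the centre of its underside
- flux_bottle: small bottle, 36 mm diameter, 75 mm high; bystander, leave it in place; origin at the centre of its underside
- spare_fan: flat dark fan, 62 x 62 x 10 mm; bystander, leave it in place; origin at the centre of its underside
- screw_dish: small steel dish, 60 mm diameter, 22 mm high; bystander, leave it in place; origin at the centre of its underside
- drive_card: green circuit card, 22 x 80 x 6 mm; bystander, leave it in place; origin at the centre of its underside
- cleaner_can: blue can, 52 mm diameter, 130 mm high; bystander, leave it in place; origin at the centre of its underside
Things that resemble listed ones, but are neither listed nor needed, are in the scene too. There is more than one size of the lever2; the job needs the middle-sized. There is more than one size of the roll1; the one meant has the size given above.

How it is judged (in metres and radians):
On the way:
1. the battery slide is at its isolated stop (value of joint battery_slide above 0.046 m), for 0.2 s.
At the end, for the whole second after the job is handed in: tab within 4 mm of its stop; each lever's foot end in the caddy, under 35 mm up; each roll flat (0.2 rad, either way up) on the tray's floor, centre within 55 mm of the tray's along both sides; tray and caddy level; all at rest (value of joint battery_slide above 0.046 m and x of lever0 in the frame of lever_caddy between -0.068 and 0.068 m and y of lever0 in the frame of lever_caddy between -0.073 and 0.073 m and z of lever0 in the frame of lever_caddy between -0.003 and 0.035 m and linear speed of each of lever0, lever1, lever2, roll0, roll1, roll2, roll3 below 0.03 m/s and x of lever1 in the frame of lever_caddy between -0.068 and 0.068 m and y of lever1 in the frame of lever_caddy between -0.073 and 0.073 m and z of lever1 in the frame of lever_caddy between -0.003 and 0.035 m and x of lever2 in the frame of lever_caddy between -0.068 and 0.068 m and y of lever2 in the frame of lever_caddy between -0.073 and 0.073 m and z of lever2 in the frame of lever_caddy between -0.003 and 0.035 m and x of roll0 in the frame of tape_tray between -0.055 and 0.055 m and y of roll0 in the frame of tape_tray between -0.055 and 0.055 m and ((z of roll0 in the frame of tape_tray between -0.002 and 0.012 m and angle between roll0's own z axis and vertical below 0.2 rad) or (z of roll0 in the frame of tape_tray between 0.026 and 0.038 m and angle between roll0's own z axis and vertical above 2.94 rad)) and x of roll1 in the frame of tape_tray between -0.055 and 0.055 m and y of roll1 in the frame of tape_tray between -0.055 and 0.055 m and ((z of roll1 in the frame of tape_tray between -0.002 and 0.012 m and angle between roll1's own z axis and vertical below 0.2 rad) or (z of roll1 in the frame of tape_tray between 0.026 and 0.038 m and angle between roll1's own z axis and vertical above 2.94 rad)) and x of roll2 in the frame of tape_tray between -0.055 and 0.055 m and y of roll2 in the frame of tape_tray between -0.055 and 0.055 m and ((z of roll2 in the frame of tape_tray between -0.002 and 0.012 m and angle between roll2's own z axis and vertical below 0.2 rad) or (z of roll2 in the frame of tape_tray between 0.026 and 0.038 m and angle between roll2's own z axis and vertical above 2.94 rad)) and x of roll3 in the frame of tape_tray between -0.055 and 0.055 m and y of roll3 in the frame of tape_tray between -0.055 and 0.055 m and ((z of roll3 in the frame of tape_tray between -0.002 and 0.012 m and angle between roll3's own z axis and vertical below 0.2 rad) or (z of roll3 in the frame of tape_tray between 0.026 and 0.038 m and angle between roll3's own z axis and vertical above 2.94 rad)) and angle between each of tape_tray, lever_caddy's own z axis and vertical below 0.1 rad); the robot touches nothing.
It fails at once if a lever or roll is taken before the battery is isolated (value of joint battery_slide below 0.04 m and distance of any of lever0, lever1, lever2, roll0, roll1, roll2, roll3 from where it was at the start of the episode above 0.06 m).
It fails at once if a bystander on the bench is pushed out of place (more than 3 cm) (distance of any of screwdriver, flux_bottle, spare_fan, screw_dish, drive_card, cleaner_can from where it was at the start of the episode above 0.03 m).
Of lever0, lever1, lever2 only 2 to 3 are there at a start; the rules pass over those that are not, and their reading is None.
Of roll0, roll1, roll2, roll3 only 3 to 4 are there at a start; the rules pass over those that are not, and their reading is None.
At some moment in a run one of tape_tray, lever_caddy may be knocked a few centimetres aside while the robot is not near it.
Once in a run the grip may slacken for a moment while it holds something.
It also fails if it takes over 210 s, if anything falls off the work surface, if the arm or the gripper's body presses on something with over 40 N, if the wrist force passes 120 N, or if a joint passes its speed limit or range.

## Working session

There is one attempt and no reset: what is moved stays moved. The work goes in short steps, Python scripts to look and compute and a shell command to move; the robot and the scene stay as the last step left them, time stands still between calls to the robot, and variables do not carry over. Pictures are saved under pics/ and viewed, at most 14 in all, crops included, and the job is handed in when it is done.

```bash
ls; mkdir -p pics; cat > h.py <<'E'
import numpy as np, cv2
from cell import *
def snap(n,f,s=1.5):
    im=grab_frame(n); cv2.imwrite(f'raw_{f}.png',im)
    cv2.imwrite(f'pics/{f}.png',cv2.resize(im,None,fx=s,fy=s)); return im
def cam(n):
    c=get_calibration(n); K=np.array(c['camera_matrix']); 
    if n=='wrist':
        s=read_state(); T=np.eye(4); T[:3,:3]=s['tool_rot']; T[:3,3]=s['ee_pos']
        V=np.linalg.inv(T@np.array(c['hand_eye']))
    else: V=np.array(c['view'])
    return K,V
def ray(n,u,v,z,KV=None):
    K,V=KV or cam(n); d=V[:3,:3].T@np.linalg.inv(K)@[u,v,1]; o=-V[:3,:3].T@V[:3,3]
    return (o+d*(z-o[2])/d[2]).round(1)
def proj(n,p,KV=None):
    K,V=KV or cam(n); q=K@(V[:3,:3]@np.array(p,float)+V[:3,3]); return (q[:2]/q[2]).round(1)
def tri(a,ua,b,ub):
    P=[]; 
    for n in (a,b):
        K,V=cam(n); P.append(K@V[:3])
    X=cv2.triangulatePoints(P[0],P[1],np.array(ua,float).reshape(2,1),np.array(ub,float).reshape(2,1)); return (X[:3]/X[3]).ravel().round(1)
E
python3 - <<'E'
from h import *
snap('top','top0');snap('side','side0')
for n in('top','side'):
    K,V=cam(n);print(n,K.round(0).tolist(),(-V[:3,:3].T@V[:3,3]).round(0))
print(read_state()['tool_rot'], get_calibration('wrist'))
E
```

```text
pics
top [[485.0, 0.0, 259.0], [0.0, 485.0, 190.0], [0.0, 0.0, 1.0]] [ 2.810e+02 -1.000e+00  1.421e+03]
side [[394.0, 0.0, 261.0], [0.0, 394.0, 195.0], [0.0, 0.0, 1.0]] [ 62. 700. 716.]
[[ 9.74841962e-01  2.22896989e-01 -2.84829543e-04]
 [ 2.22897171e-01 -9.74841264e-01  1.16644071e-03]
 [-1.76674688e-05 -1.20058305e-03 -9.99999279e-01]] {'camera_matrix': array([[339.40566724,   0.        , 257.01408053],
       [  0.        , 339.40566724, 189.35529435],
       [  0.        ,   0.        ,   1.        ]]), 'hand_eye': array([[ 3.19983081e-04, -9.63141903e-01, -2.68993628e-01,
         6.89086007e+01],
       [ 9.99999728e-01,  4.87099824e-04, -5.54523389e-04,
        -2.28956982e+00],
       [ 6.65111462e-04, -2.68993377e-01,  9.63141797e-01,
        -1.61152685e+02],
       [ 0.00000000e+00,  0.00000000e+00,  0.00000000e+00,
         1.00000000e+00]])}
```

View pics/top0.png

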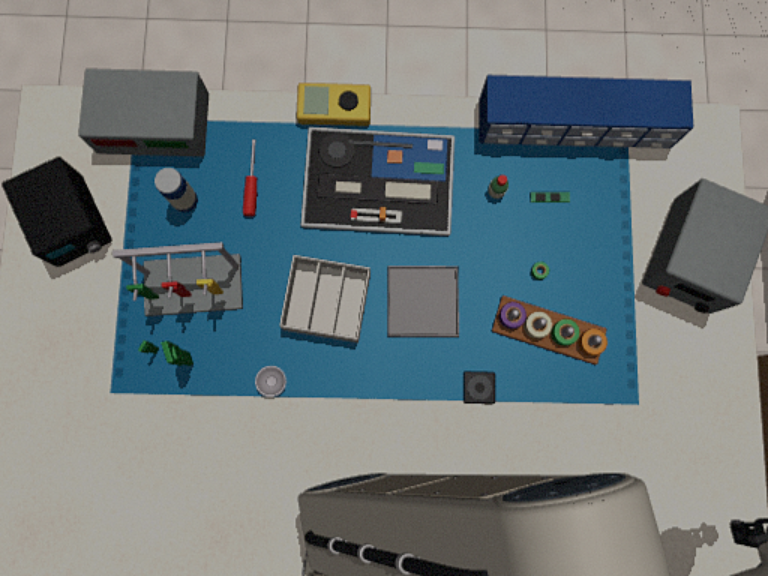

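View pics/side0.png

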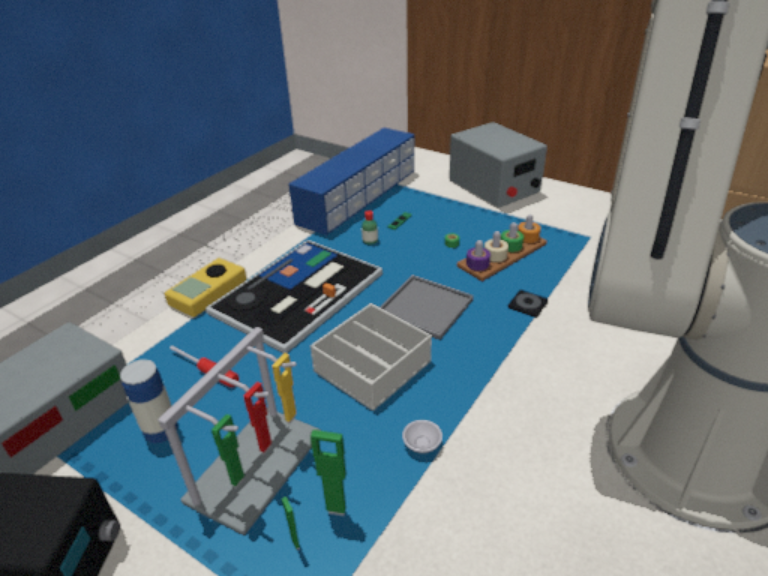

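The top view shows (display px) the laptop with the orange tab at (383,213) and the red mark at (354,214). On the rack are green (138,290), red (175,289) and yellow (208,286) levers, and on the stand purple (512,315), cream (540,324), green (567,332) and amber (594,342) rolls. The look-alikes are two loose green levers at (148,347) and (178,352) and a small green roll at (540,270). Next I'll measure, and crop the green candidates.

```bash
python3 - <<'E'
from h import *
t=cv2.imread('raw_top0.png');hsv=cv2.cvtColor(t,cv2.COLOR_BGR2HSV)
def blobs(lo,hi,x0,y0,x1,y1,mina=8):
    m=np.zeros(t.shape[:2],np.uint8);m[y0:y1,x0:x1]=cv2.inRange(hsv,lo,hi)[y0:y1,x0:x1]
    n,_,st,c=cv2.connectedComponentsWithStats(m); return [(c[i].round(1).tolist(),st[i].tolist()) for i in range(1,n) if st[i][4]>=mina]
for n,b,z in [('tab',blobs((8,140,120),(22,255,255),225,130,280,155,4),41),('redmark',blobs((0,140,100),(6,255,255),225,130,280,155,4),18),
 ('purple',blobs((125,60,40),(155,255,255),320,190,410,250),40),('amber',blobs((10,150,120),(20,255,255),370,210,410,250),40),('green',blobs((45,80,40),(80,255,255),320,150,410,250),40)]:
    for c,st in b: print(n,c,st,ray('top',*c,z))
K=lambda u,v,z:ray('top',u/1.5,v/1.5,z)
print('laptop',[K(*p,16).tolist() for p in[(308,128),(453,134),(450,235),(302,228)]])
# tray, caddy by minAreaRect
for n,box,z,th in[('tray',(250,170,315,230),12,None),('caddy',(183,165,252,235),60,None)]:
    m=np.zeros(t.shape[:2],np.uint8);x0,y0,x1,y1=box
    m[y0:y1,x0:x1]=(hsv[y0:y1,x0:x1,1]<90)*255
    m=cv2.morphologyEx(m,cv2.MORPH_OPEN,np.ones((3,3)))
    c=max(cv2.findContours(m,0,2)[0],key=cv2.contourArea);r=cv2.minAreaRect(c);bp=cv2.boxPoints(r)
    print(n,r,[ray('top',*p,z).tolist() for p in bp],[ray('top',*p,0).tolist() for p in bp])
s=cv2.imread('raw_side0.png')
a=cv2.resize(s[225:384,100:260],(400,398),interpolation=2);b=cv2.resize(t[160:250,320:420],(400,360),interpolation=2);b=cv2.copyMakeBorder(b,0,38,0,0,0)
cv2.imwrite('pics/crop1.png',np.hstack([a,b]))
E
```

```text
tab [254.8, 141.4] [253, 138, 4, 8, 25] [679.9  -6.2  41. ]
redmark [235.4, 142.4] [234, 140, 4, 5, 17] [681.9  51.6  18. ]
purple [341.7, 210.2] [334, 201, 17, 18, 135] [ 481.6 -261.3   40. ]
amber [372.8, 211.2] [370, 210, 7, 5, 16] [ 480.9 -351.2   40. ]
amber [395.9, 226.5] [388, 217, 17, 19, 151] [ 438.1 -416.9   40. ]
green [360.0, 180.2] [355, 175, 11, 11, 60] [ 571.2 -315.7   40. ]
green [377.0, 221.1] [369, 213, 17, 17, 150] [ 452.4 -362.8   40. ]
laptop [[860.7, 149.0, 16.0], [856.4, -147.3, 16.0], [643.5, -142.4, 16.0], [650.1, 152.3, 16.0]]
tray ((281.5, 200.5), (47.0, 47.0), 90.0) [[579.1, -18.4, 12.0], [582.7, -158.1, 12.0], [442.4, -158.7, 12.0], [439.2, -21.4, 12.0]] [[581.7, -18.5, 0.0], [585.3, -159.4, 0.0], [443.8, -160.0, 0.0], [440.5, -21.6, 0.0]]
caddy ((216.3482666015625, 198.38873291015625), (53.95103073120117, 50.801483154296875), 9.688787460327148) [[443.4, 183.7, 60.0], [588.3, 166.2, 60.0], [565.6, 13.1, 60.0], [421.3, 33.4, 60.0]] [[450.6, 191.8, 0.0], [601.9, 173.6, 0.0], [578.1, 13.7, 0.0], [427.5, 34.9, 0.0]]
```

View pics/crop1.png

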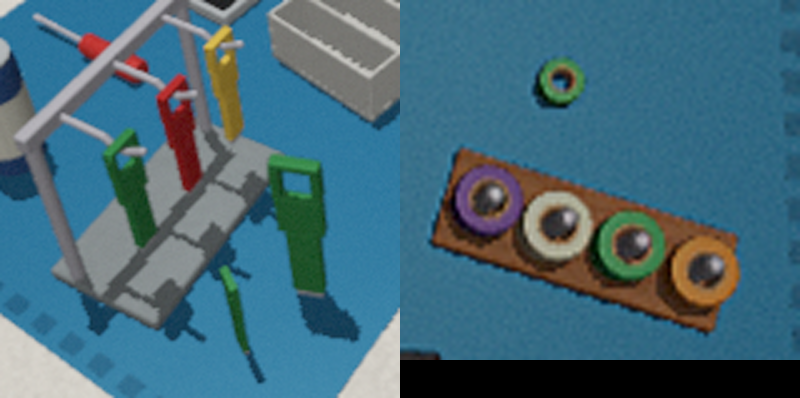

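Candidates, with side/top raw px:
- **Green levers:** hooked (150,296), big loose one (219,313), small loose one (193,348). The hooked one matches the red and yellow levers and is the middle size, so it is lever2.
- **Green rolls:** on the spindle (377,221), 17 px across like the other rolls, and loose (360,180), only 11 px across. The spindle one is roll1.

The crop confirms both. First job is the tab.

```bash
cat >> h.py <<'E'
from scipy.spatial.transform import Rotation as Ro
def plan(p,head,tilt=0):
    """rotate first (units), then shift in the new tool axes (units). head: world heading of tool x; tilt about tool y"""
    s=read_state(); R=np.array(s['tool_rot']); Z=Ro.from_euler('z',head,degrees=True).as_matrix()@np.diag([1,-1,-1.])@Ro.from_euler('y',tilt,degrees=True).as_matrix()
    print('pos',np.round(s['ee_pos'],1),'t',round(s['time'],1),'open',round(s['opening'],1),'F',round(s['finger_force'],1))
    print('rot',(Ro.from_matrix(R.T@Z).as_rotvec()/.08).round(2),'shift',(Z.T@(np.array(p)-s['ee_pos'])/50).round(2))
E
python3 -c "
from h import *
plan((680,-6,110),-1.2)"
```

```text
pos [ 139.2 -608.9  212. ] t 0.1 open 85.3 F 0.0
rot [-0.01  0.    3.07] shift [ 10.56 -12.28   2.04]
```

```bash
python3 -m jog '[[0,0,0,0,0,0.77,0.5],[0,0,0,0,0,0.77,0.5],[0,0,0,0,0,0.77,0.5],[0,0,0,0,0,0.76,0.5],[0.53,-0.61,0,0,0,0,0.5],[0.53,-0.61,0,0,0,0,0.5],[0.53,-0.61,0,0,0,0,0.5],[0.53,-0.61,0,0,0,0,0.5]]' 40
python3 -m jog '[[0.53,-0.61,0,0,0,0,0.5],[0.53,-0.61,0,0,0,0,0.5],[0.53,-0.61,0,0,0,0,0.5],[0.53,-0.61,0,0,0,0,0.5],[0.53,-0.61,0,0,0,0,0.5],[0.53,-0.61,0,0,0,0,0.5],[0.53,-0.61,0,0,0,0,0.5],[0.53,-0.61,0,0,0,0,0.5]]'
python3 -m jog '[[0.53,-0.61,0,0,0,0,0.5],[0.53,-0.61,0,0,0,0,0.5],[0.53,-0.61,0,0,0,0,0.5],[0.53,-0.61,0,0,0,0,0.5],[0.53,-0.61,0.5,0,0,0,0.5],[0.53,-0.61,0.5,0,0,0,0.5],[0.53,-0.61,0.5,0,0,0,0.5],[0.53,-0.61,0.5,0,0,0,0.5]]'
python3 - <<'E'
from h import *
KV=cam('wrist');im=snap('wrist','w1')
hsv=cv2.cvtColor(im,cv2.COLOR_BGR2HSV);m=cv2.inRange(hsv,(8,140,120),(22,255,255))
n,_,st,c=cv2.connectedComponentsWithStats(m)
for i in range(1,n):
    if st[i][4]>30: print(c[i],st[i],ray('wrist',*c[i],41,KV),ray('wrist',*c[i],30,KV))
plan((680,-6,36),-1.2)
E
```

```text
time: 0.9
ee_pos: [248.5, -488.1, 212.2]
tool_rot: [[1.0, -0.021, -0.0], [-0.021, -1.0, 0.001], [-0.0, -0.001, -1.0]]
contact_force: [0.5, 0.5, 0.8]
opening: 43.0
finger_force: 0.0
time: 1.7
ee_pos: [465.6, -248.5, 212.4]
tool_rot: [[1.0, -0.021, -0.0], [-0.021, -1.0, 0.0], [-0.0, -0.0, -1.0]]
contact_force: [0.4, -1.0, 0.4]
opening: 42.5
finger_force: 0.0
time: 2.5
ee_pos: [682.6, -9.0, 111.2]
tool_rot: [[1.0, -0.021, -0.0], [-0.021, -1.0, -0.0], [-0.0, 0.0, -1.0]]
contact_force: [1.0, -0.9, 0.3]
opening: 42.7
finger_force: 0.0
[273.15789474  27.26315789] [258  26  38   3  76] [791.1 -18.7  41. ] [793.  -19.3  30. ]
[249.10606061 192.62794613] [240 174  19  37 594] [684.   -0.9  41. ] [ 6.808e+02 -5.000e-01  3.000e+01]
pos [684.2  -4.5 106.6] t 2.5 open 42.5 F 0.0
rot [-0.03  0.03  0.02] shift [-0.08  0.03  1.41]
```

View pics/w1.png

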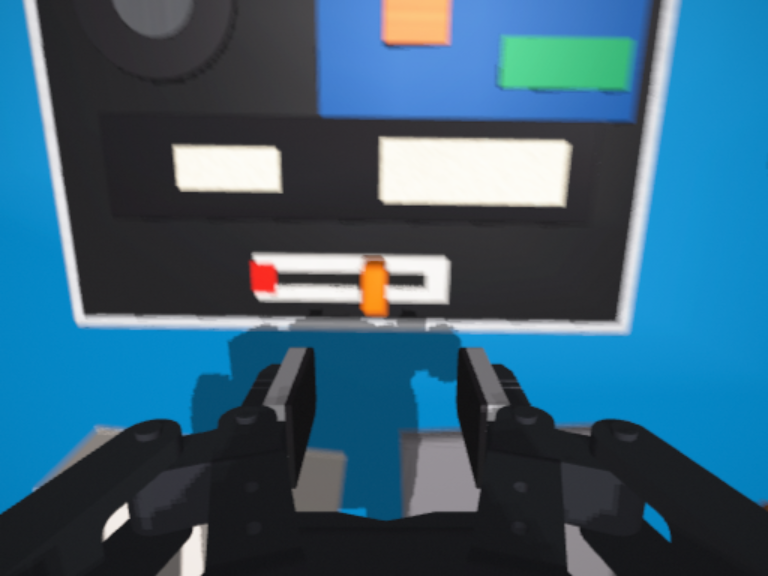

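The wrist view shows the orange tab at display (373,287), roughly centred between the fingers, with the red mark to its left at (263,277). Next: descend, grip and slide.

```bash
python3 -m jog '[[-0.04,0,0.3,0,0,0,0.5],[-0.04,0,0.3,0,0,0,0.5],[0,0,0.3,0,0,0,0.5],[0,0,0.25,0,0,0,0.5],[0,0,0.22,0,0,0,0.5],[0,0,0,0,0,0,0.5],[0,0,0,0,0,0,0],[0,0,0,0,0,0,0]]' 40
python3 -m jog '[[0,0,0,0,0,0,0],[0,0,0,0,0,0,0],[0,0,0,0,0,0,0],[0,-0.15,0,0,0,0,0],[0,-0.15,0,0,0,0,0],[0,-0.15,0,0,0,0,0],[0,-0.15,0,0,0,0,0],[0,-0.15,0,0,0,0,0]]'
python3 -m jog '[[0,-0.1,0,0,0,0,0],[0,-0.05,0,0,0,0,0],[0,-0.05,0,0,0,0,0],[0,-0.05,0,0,0,0,0],[0,-0.03,0,0,0,0,0],[0,0,0,0,0,0,0],[0,0,0,0,0,0,0],[0,0,0,0,0,0,0]]'
```

```text
time: 3.35
ee_pos: [678.5, -10.5, 44.8]
tool_rot: [[1.0, -0.021, 0.001], [-0.021, -1.0, 0.0], [0.001, -0.0, -1.0]]
contact_force: [0.3, 0.2, -0.5]
opening: 14.1
finger_force: 0.0
time: 4.15
ee_pos: [678.6, 28.1, 44.1]
tool_rot: [[1.0, -0.02, -0.0], [-0.02, -1.0, 0.0], [-0.0, -0.0, -1.0]]
contact_force: [0.5, 0.5, -0.4]
opening: -0.1
finger_force: 0.0
time: 4.95
ee_pos: [679.0, 41.0, 44.1]
tool_rot: [[1.0, -0.021, -0.0], [-0.021, -1.0, -0.0], [-0.0, 0.0, -1.0]]
contact_force: [-0.2, -1.3, 1.2]
opening: -0.0
finger_force: 0.0
```

```bash
python3 - <<'E'
from h import *
for _ in range(3):
    s=read_state();print(np.round(s['ee_pos'],1),s['contact_force'],s['time'])
KV=cam('wrist');im=snap('wrist','w2',1.2);t=snap('top','top1')
def orange(im):
    hsv=cv2.cvtColor(im,cv2.COLOR_BGR2HSV);m=cv2.inRange(hsv,(8,140,90),(22,255,255))
    n,_,st,c=cv2.connectedComponentsWithStats(m);return [(c[i].round(1),st[i]) for i in range(1,n) if st[i][4]>10]
for c,st in orange(im): print(c,st,ray('wrist',*c,41,KV))
a=cv2.resize(t[120:165,220:300],None,fx=6,fy=6);cv2.imwrite('pics/c2.png',np.vstack([cv2.resize(a,(480,270)),cv2.resize(im,(480,330))]))
E
```

```text
[679.   41.   44.1] [-0.22022136 -1.3375299   1.22344524] 4.95
[679.   41.   44.1] [-0.22022136 -1.3375299   1.22344524] 4.95
[679.   41.   44.1] [-0.22022136 -1.3375299   1.22344524] 4.95
[341.5 218.7] [ 326  193   32   53 1420] [ 6.849e+02 -1.000e-01  4.100e+01]
```

View pics/c2.png

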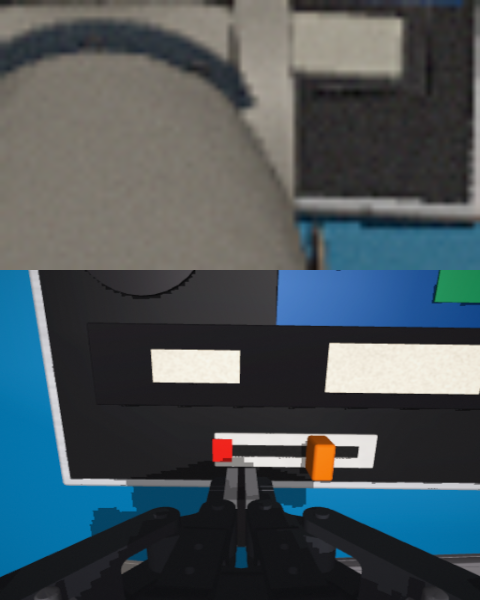

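```bash
python3 - <<'E'
from h import *
c=get_calibration('wrist');K=c['camera_matrix'];Vi=np.linalg.inv(c['hand_eye'])
for p in [(0,0,14),(11,0,14),(-11,0,14),(11,0,-5),(11,0,5)]:
    q=K@(Vi@[*p,1])[:3];print(p,(q[:2]/q[2]).round(1))
for p in [(680,-4,41),(680,-4,18),(692,-4,41),(668,-4,41),(692,-4,16),(668,-4,16)]: print(p,proj('wrist',p))
plan((680,-4,80),-1.2)
E
```

```text
(0, 0, 14) [261.6 223.2]
(11, 0, 14) [261.7 204.2]
(-11, 0, 14) [261.5 241.6]
(11, 0, -5) [262.2 216.3]
(11, 0, 5) [261.9 209.6]
(680, -4, 41) [348.6 227.4]
(680, -4, 18) [338.4 212.5]
(692, -4, 41) [349.8 205.4]
(668, -4, 41) [347.4 248.6]
(692, -4, 16) [338.5 191.8]
(668, -4, 16) [336.7 230.3]
pos [678.9  41.   44.1] t 5.0 open -0.1 F 0.0
rot [ 0.  0. -0.] shift [ 0.04  0.9  -0.72]
```

```bash
python3 - <<'E'
import cv2
im=cv2.imread('raw_w2.png')[170:280,190:370];cv2.imwrite('pics/c3.png',cv2.resize(im,None,fx=4,fy=4,interpolation=2))
E
```

```text
(no output)
```

View pics/c3.png

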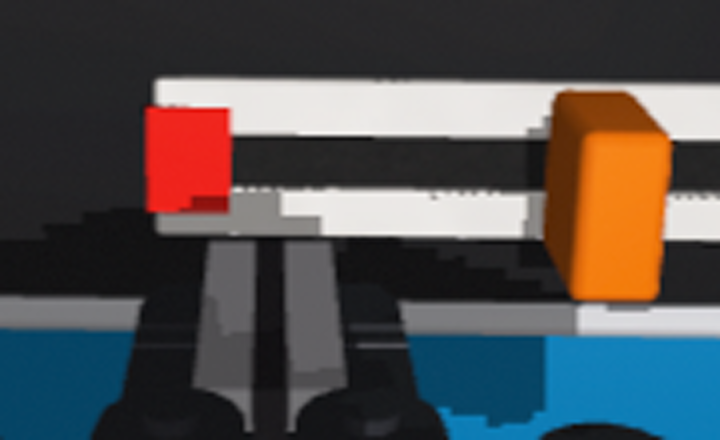

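The fingers closed on nothing, and the tips show farther back in the wrist picture than expected. I'll check with the side camera.

```bash
python3 - <<'E'
from h import *
im=grab_frame('side');cv2.imwrite('raw_s1.png',im)
s=read_state();p=np.array(s['ee_pos']);R=np.array(s['tool_rot'])
q=[proj('side',p+R@[0,0,d]) for d in(14,-5,-59)];print(q, s['joint_positions'])
u,v=q[0].astype(int);x0,y0=max(u-60,0),max(v-50,0)
c=cv2.resize(im[y0:y0+75,x0:x0+120],None,fx=6,fy=6,interpolation=2)
for k in q: cv2.drawMarker(c,(int((k[0]-x0)*6),int((k[1]-y0)*6)),(255,0,255),0,12,1)
cv2.imwrite('pics/c4.png',c);print(x0,y0)
E
```

```text
[array([209.3, 201.3]), array([208.6, 196. ]), array([206.7, 180.2])] [ 3.32979986e+00  3.53103168e+01  9.29583129e+01 -2.68197460e-03
  5.17300878e+01  9.45310760e+01]
149 151
```

View pics/c4.png

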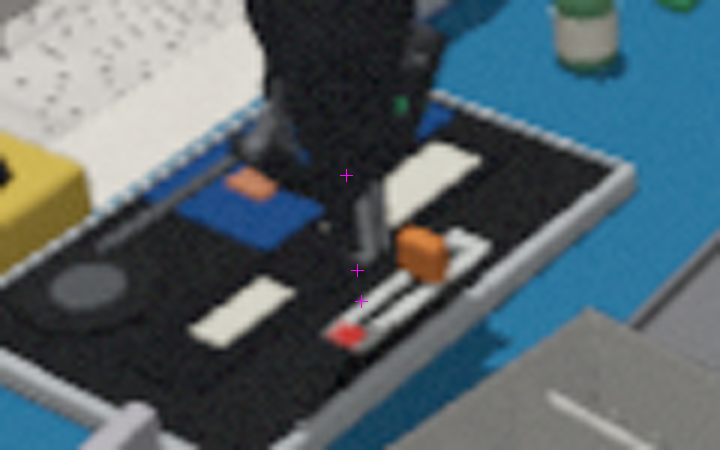

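Both views put the tips roughly 25 mm higher than stated. I'll find the true tip height by gently probing down onto the track.

```bash
python3 -m jog '[[0,0,0.05,0,0,0,0],[0,0,0.05,0,0,0,0],[0,0,0.05,0,0,0,0],[0,0,0.05,0,0,0,0],[0,0,0,0,0,0,0],[0,0,0,0,0,0,0],[0,0,0,0,0,0,0],[0,0,0,0,0,0,0]]' | grep -E 'pos|contact'
python3 -m jog '[[0,0,0.03,0,0,0,0],[0,0,0.03,0,0,0,0],[0,0,0.03,0,0,0,0],[0,0,0,0,0,0,0],[0,0,0,0,0,0,0],[0,0,0,0,0,0,0],[0,0,0,0,0,0,0],[0,0,0,0,0,0,0]]'| grep -E 'pos|contact'
```

```text
ee_pos: [679.1, 41.1, 34.2]
contact_force: [-0.0, 0.0, -0.4]
ee_pos: [679.0, 41.1, 29.6]
contact_force: [-0.2, -0.2, 0.5]
```

```bash
for i in 1; do python3 -m jog '[[0,0,0.03,0,0,0,0],[0,0,0.03,0,0,0,0],[0,0,0.03,0,0,0,0],[0,0,0,0,0,0,0],[0,0,0,0,0,0,0],[0,0,0,0,0,0,0],[0,0,0,0,0,0,0],[0,0,0,0,0,0,0]]'| grep -E 'pos|contact'; done
python3 - <<'E'
from h import *
im=grab_frame('side');cv2.imwrite('raw_s2.png',im);w=grab_frame('wrist');cv2.imwrite('raw_w3.png',w)
c=cv2.resize(im[151:226,149:269],None,fx=4,fy=4,interpolation=2);d=cv2.resize(w[150:260,190:370],(480,300))
cv2.imwrite('pics/c5.png',np.vstack([c,d]))
E
```

```text
ee_pos: [679.0, 41.1, 25.2]
contact_force: [-0.5, -0.3, 0.2]
```

View pics/c5.png

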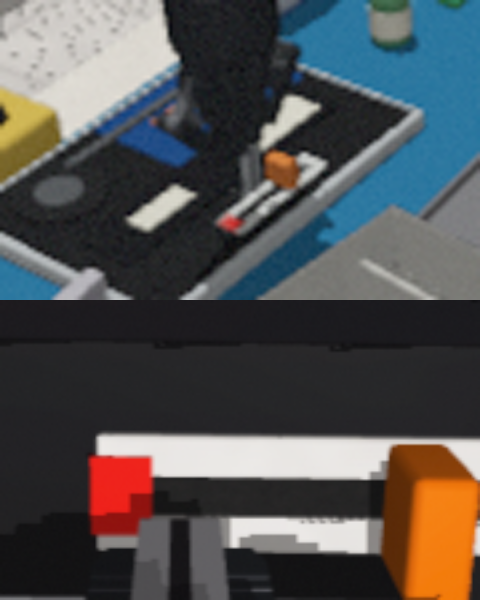

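```bash
for i in 1 ; do python3 -m jog '[[0,0,0.03,0,0,0,0],[0,0,0.03,0,0,0,0],[0,0,0.03,0,0,0,0],[0,0,0,0,0,0,0],[0,0,0,0,0,0,0],[0,0,0,0,0,0,0],[0,0,0,0,0,0,0],[0,0,0,0,0,0,0]]'| grep -E 'pos|contact'; done
python3 -m jog '[[0,0,0.03,0,0,0,0],[0,0,0.03,0,0,0,0],[0,0,0,0,0,0,0],[0,0,0,0,0,0,0],[0,0,0,0,0,0,0],[0,0,0,0,0,0,0],[0,0,0,0,0,0,0],[0,0,0,0,0,0,0]]'| grep -E 'pos|contact'
python3 -m jog '[[0,0,0.03,0,0,0,0],[0,0,0.03,0,0,0,0],[0,0,0,0,0,0,0],[0,0,0,0,0,0,0],[0,0,0,0,0,0,0],[0,0,0,0,0,0,0],[0,0,0,0,0,0,0],[0,0,0,0,0,0,0]]'| grep -E 'pos|contact'

```

```text
ee_pos: [679.0, 41.1, 20.6]
contact_force: [0.6, -0.7, 0.2]
ee_pos: [679.0, 41.2, 17.6]
contact_force: [0.2, 0.5, 0.1]
ee_pos: [679.0, 41.1, 14.6]
contact_force: [-0.3, -0.0, 0.5]
```

```bash
python3 -m jog '[[0,0,-0.5,0,0,0,0],[0,0,-0.5,0,0,0,0],[0,0,-0.1,0,0,0,0],[0.03,0.45,0,0,0,0,0.4],[0.03,0.43,0,0,0,0,0.4],[0,0,0,0,0,0,0.4],[0,0,0.5,0,0,0,0.4],[0,0,0.3,0,0,0,0.4]]' 40 | grep -E 'pos|contact|open'
python3 -m jog '[[0,0,0.1,0,0,0,0.4],[0,0,0.1,0,0,0,0.4],[0,0,0.1,0,0,0,0.4],[0,0,0,0,0,0,0],[0,0,0,0,0,0,0],[0,0,0,0,0,0,0],[0,0,0,0,0,0,0],[0,0,0,0,0,0,0]]'
```

```text
ee_pos: [680.3, -2.5, 28.0]
contact_force: [0.5, -0.0, -0.7]
opening: 34.1
time: 11.6
ee_pos: [681.2, -2.8, 14.9]
tool_rot: [[1.0, -0.021, 0.0], [-0.021, -1.0, 0.0], [0.0, -0.0, -1.0]]
contact_force: [0.0, 0.7, 0.1]
opening: 10.6
finger_force: 42.4
```

```bash
python3 -m jog '[[0,-0.15,0,0,0,0,0],[0,-0.15,0,0,0,0,0],[0,-0.15,0,0,0,0,0],[0,-0.15,0,0,0,0,0],[0,-0.15,0,0,0,0,0],[0,-0.1,0,0,0,0,0],[0,-0.05,0,0,0,0,0],[0,0,0,0,0,0,0]]' | grep -E 'pos|contact|open'
python3 -m jog '[[0,-0.05,0,0,0,0,0],[0,-0.05,0,0,0,0,0],[0,-0.04,0,0,0,0,0],[0,-0.02,0,0,0,0,0],[0,-0.02,0,0,0,0,0],[0,0,0,0,0,0,0],[0,0,0,0,0,0,0],[0,0,0,0,0,0,0]]' | grep -E 'pos|contact|open'
```

```text
ee_pos: [682.4, 33.8, 14.8]
contact_force: [2.1, -44.6, 2.7]
opening: 10.5
ee_pos: [682.3, 34.9, 15.0]
contact_force: [1.8, -80.3, 5.9]
opening: 10.5
```

```bash
python3 -m jog '[[0,0.06,0,0,0,0,0],[0,0.06,0,0,0,0,0],[0,0.05,0,0,0,0,0],[0,0,0,0,0,0,0],[0,0,0,0,0,0,0],[0,0,0,0,0,0,0],[0,0,0,0,0,0,0],[0,0,0,0,0,0,0]]' | grep -E 'pos|contact|open'
```

```text
ee_pos: [682.3, 33.9, 14.9]
contact_force: [2.1, -44.4, 3.1]
opening: 10.2
```

```bash
python3 -m jog '[[0,0.08,0,0,0,0,0],[0,0.08,0,0,0,0,0],[0,0,0,0,0,0,0],[0,0,0,0,0,0,0],[0,0,0,0,0,0,0.3],[0,0,0,0,0,0,0.3],[0,0,0,0,0,0,0.3],[0,0,-0.3,0,0,0,0.3]]' | grep -E 'pos|contact|open'
python3 -m jog '[[0,0,-0.8,0,0,0,0.3],[0,0,-0.8,0,0,0,0.3],[0,0,-0.8,0,0,0,0.3],[0,0,-0.8,0,0,0,0.5],[0,0,0,0,0,0,0.5],[0,0,0,0,0,0,0.5],[0,0,0,0,0,0,0.5],[0,0,0,0,0,0,0.5]]' | grep -E 'pos|contact|open'
python3 - <<'E'
from h import *
KV=cam('wrist');im=grab_frame('wrist');cv2.imwrite('raw_w4.png',im)
print(read_state()['ee_pos'])
hsv=cv2.cvtColor(im,cv2.COLOR_BGR2HSV)
for nm,lo,hi,z in [('tab',(8,140,90),(22,255,255),41),('mark',(0,150,90),(6,255,255),18)]:
    n,_,st,c=cv2.connectedComponentsWithStats(cv2.inRange(hsv,lo,hi))
    for i in range(1,n):
        if st[i][4]>30: print(nm,c[i].round(1),st[i],ray('wrist',*c[i],z,KV))
cv2.imwrite('pics/c6.png',cv2.resize(im,None,fx=1.2,fy=1.2))
E
```

```text
ee_pos: [680.0, 35.1, 28.0]
contact_force: [-0.4, 0.2, -0.4]
opening: 25.6
ee_pos: [680.8, 34.6, 188.1]
contact_force: [-0.1, -0.4, -0.3]
opening: 42.5
[680.94553183  34.61778742 188.11014416]
tab [325.4  41.7] [308  40  31   3  41] [790.4 -22.5  41. ]
tab [259.1 167. ] [253 153  14  29 360] [684.2  35.2  41. ]
tab [501.9 306.7] [489 291  23  36 312] [ 530.1 -215.7   41. ]
mark [ 25.  132.7] [   4   92   42   83 2356] [717.7 261.2  18. ]
mark [238.7 163.5] [233 156  13  16 199] [683.2  55.3  18. ]
```

View pics/c6.png

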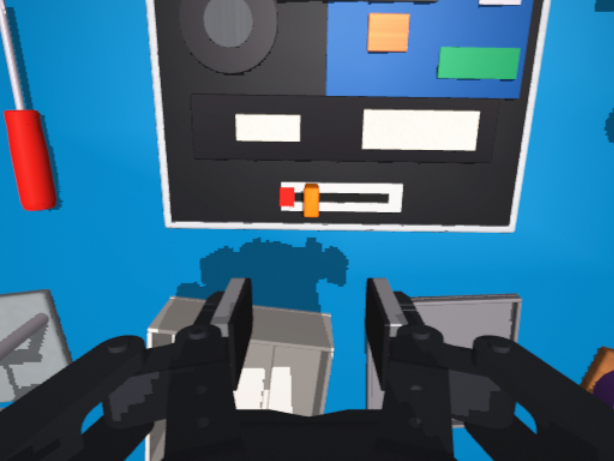

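The tab is at raw (259,167) beside the red mark at (239,163.5). To be sure the stop blocked it, and not a finger against the mark, I'll push it with closed fingers held higher.

```bash
python3 -m jog '[[0,0.28,0,0,0,0,0],[0,0.28,0.5,0,0,0,0],[0,0,0.6,0,0,0,0],[0,0,0.6,0,0,0,0],[0,0,0.6,0,0,0,0],[0,0,0.5,0,0,0,0],[0,0,0.3,0,0,0,0],[0,0,0.2,0,0,0,0]]' | grep -E 'pos|contact|open'
python3 -m jog '[[0,0,0,0,0,0,0],[0,-0.05,0,0,0,0,0],[0,-0.05,0,0,0,0,0],[0,-0.05,0,0,0,0,0],[0,-0.05,0,0,0,0,0],[0,0,0,0,0,0,0],[0,0,0,0,0,0,0],[0,0,0,0,0,0,0]]' | grep -E 'pos|contact|open'
python3 -m jog '[[0,-0.04,0,0,0,0,0],[0,-0.04,0,0,0,0,0],[0,-0.04,0,0,0,0,0],[0,0,0,0,0,0,0],[0,0,0,0,0,0,0],[0,0,0,0,0,0,0],[0,0,0,0,0,0,0],[0,0,0,0,0,0,0]]' | grep -E 'pos|contact|open'
```

```text
ee_pos: [680.6, 5.9, 23.0]
contact_force: [-0.4, -0.3, 0.3]
opening: -0.4
ee_pos: [681.4, 16.6, 24.6]
contact_force: [-0.1, -0.4, -0.5]
opening: 0.1
ee_pos: [681.6, 22.5, 24.6]
contact_force: [-0.5, 0.9, -0.2]
opening: 0.1
```

```bash
python3 -m jog '[[0,-0.04,0,0,0,0,0],[0,-0.04,0,0,0,0,0],[0,0,0,0,0,0,0],[0,0,0,0,0,0,0],[0,0,0,0,0,0,0],[0,0,0,0,0,0,0],[0,0,0,0,0,0,0],[0,0,0,0,0,0,0]]' | grep -E 'pos|contact|open'
python3 -m jog '[[0,-0.04,0,0,0,0,0],[0,-0.04,0,0,0,0,0],[0,0,0,0,0,0,0],[0,0,0,0,0,0,0],[0,0,0,0,0,0,0],[0,0,0,0,0,0,0],[0,0,0,0,0,0,0],[0,0,0,0,0,0,0]]' | grep -E 'pos|contact|open'
python3 -m jog '[[0,-0.04,0,0,0,0,0],[0,-0.04,0,0,0,0,0],[0,0,0,0,0,0,0],[0,0,0,0,0,0,0],[0,0,0,0,0,0,0],[0,0,0,0,0,0,0],[0,0,0,0,0,0,0],[0,0,0,0,0,0,0]]' | grep -E 'pos|contact|open'
```

```text
ee_pos: [681.7, 26.5, 24.6]
contact_force: [0.5, -0.3, 0.4]
opening: 0.3
ee_pos: [681.7, 30.5, 24.6]
contact_force: [0.1, -0.2, 0.4]
opening: -0.2
ee_pos: [681.8, 34.5, 24.6]
contact_force: [-0.4, -0.9, -0.6]
opening: 0.0
```

Shut tips passed over the 41 mm tab at TCP z 24.6 without touching, so they sit at least 16 mm behind the TCP. The earlier block was therefore the real stop. I'll calibrate the tip height by touching the tab top from here.

```bash
for i in 1; do python3 -m jog '[[0,0,0.04,0,0,0,0],[0,0,0,0,0,0,0],[0,0,0,0,0,0,0],[0,0,0,0,0,0,0],[0,0,0.04,0,0,0,0],[0,0,0,0,0,0,0],[0,0,0,0,0,0,0],[0,0,0,0,0,0,0]]' | grep -E 'pos|contact|open'; done
python3 -m jog '[[0,0,0.04,0,0,0,0],[0,0,0,0,0,0,0],[0,0,0,0,0,0,0],[0,0,0,0,0,0,0],[0,0,0,0,0,0,0],[0,0,0,0,0,0,0],[0,0,0,0,0,0,0],[0,0,0,0,0,0,0]]' | grep -E 'pos|contact|open'
python3 -m jog '[[0,0,0.04,0,0,0,0],[0,0,0,0,0,0,0],[0,0,0,0,0,0,0],[0,0,0,0,0,0,0],[0,0,0,0,0,0,0],[0,0,0,0,0,0,0],[0,0,0,0,0,0,0],[0,0,0,0,0,0,0]]' | grep -E 'pos|contact|open'
```

```text
ee_pos: [682.2, 34.6, 22.7]
contact_force: [-6.5, -0.4, 20.1]
opening: 0.2
ee_pos: [682.4, 34.6, 22.5]
contact_force: [-11.6, -0.0, 36.3]
opening: 0.3
ee_pos: [682.5, 34.6, 22.4]
contact_force: [-17.2, -1.1, 50.9]
opening: -0.1
```

Contact came at TCP z 22.9, so shut tips are at TCP+18 mm in height (32 mm shorter than stated). I'll use that and go on to the rolls.

```bash
python3 -m jog '[[0,0,-0.2,0,0,0,0],[0,0,-0.6,0,0,0,0],[0,0,-0.8,0,0,0,0],[0,0,-0.8,0,0,0,0.5],[0,0,-0.6,0,0,0,1],[0,0,0,0,0,0,1],[0,0,0,0,0,0,1],[0,0,0,0,0,0,1]]' | grep -E 'pos|contact|open'
python3 -c "
from h import *
plan((460,-345,150),74.4)"
```

```text
ee_pos: [680.9, 34.5, 165.1]
contact_force: [0.6, -1.2, -0.0]
opening: 72.2
pos [680.9  34.5 165.1] t 23.6 open 72.2 F 0.0
rot [ -0.02   0.03 -16.49] shift [-8.5  -2.21  0.3 ]
```

```bash
python3 -m jog '[[-0.355,0.64,0,0,0,0,1],[-0.355,0.64,0,0,0,0,1],[-0.355,0.64,0,0,0,0,1],[-0.355,0.64,0,0,0,0,1],[-0.355,0.64,0,0,0,0,1],[-0.355,0.64,0,0,0,0,1],[-0.355,0.64,0,0,0,0,1],[-0.355,0.64,0,0,0,0,1]]' >/dev/null
python3 -m jog '[[-0.355,0.64,0,0,0,0,1],[-0.355,0.64,0,0,0,0,1],[-0.355,0.64,0,0,0,0,1],[-0.355,0.64,0,0,0,0,1],[0,0,0,0,0,-0.97,1],[0,0,0,0,0,-0.97,1],[0,0,0,0,0,-0.97,1],[0,0,0,0,0,-0.97,1]]' >/dev/null
python3 -m jog '[[0,0,0,0,0,-0.97,1],[0,0,0,0,0,-0.97,1],[0,0,0,0,0,-0.97,1],[0,0,0,0,0,-0.97,1],[0,0,0,0,0,-0.97,1],[0,0,0,0,0,-0.97,1],[0,0,0,0,0,-0.97,1],[0,0,0,0,0,-0.97,1]]' >/dev/null
python3 -m jog '[[0,0,0,0,0,-0.97,1],[0,0,0,0,0,-0.97,1],[0,0,0,0,0,-0.97,1],[0,0,0,0,0,-0.97,1],[0,0,0,0,0,-0.97,1],[0,0,0,0,0,0,1],[0,0,0,0,0,0,1],[0,0,0,0,0,0,1]]' | grep -E 'pos|contact|open'
python3 - <<'E'
from h import *
KV=cam('wrist');im=snap('wrist','w5',1.3);t=grab_frame('top');cv2.imwrite('raw_top2.png',t)
for n,i in(('wrist',im),('top',t)):
    hsv=cv2.cvtColor(i,cv2.COLOR_BGR2HSV)
    for nm,lo,hi in [('purple',(125,60,40),(155,255,255)),('green',(45,80,40),(80,255,255)),('amber',(10,130,110),(20,255,255)),('cream',(15,10,150),(45,90,255))]:
        k,lab,st,c=cv2.connectedComponentsWithStats(cv2.inRange(hsv,lo,hi))
        for j in range(1,k):
            if st[j][4]>(1200 if n=='wrist' else 90):
                (cx,cy),r=cv2.minEnclosingCircle(np.argwhere(lab==j)[:,::-1].astype(np.float32))
                print(n,nm,st[j][4],round(cx),round(cy),round(r,1),ray(n,cx,cy,40,KV if n=='wrist' else None))
plan((460,-345,150),74.4)
E
```

```text
ee_pos: [460.6, -344.7, 166.0]
contact_force: [-0.0, -0.5, 0.0]
opening: 85.4
wrist purple 1904 258 69 32.2 [ 485.3 -257.4   40. ]
wrist green 1645 256 193 29.4 [ 455.6 -356.7   40. ]
wrist amber 6934 255 155 122.5 [ 464.2 -323.6   40. ]
wrist cream 1662 25 24 34.7 [ 320.4 -177.2   40. ]
wrist cream 5872 32 112 64.7 [ 296.7 -239.6   40. ]
wrist cream 1217 254 134 29.2 [ 467.8 -306.4   40. ]
wrist cream 10962 52 235 85.0 [ 265.7 -344.8   40. ]
wrist cream 2449 469 280 47.6 [ 626.3 -492.9   40. ]
wrist cream 4809 248 310 110.5 [ 415.6 -468.5   40. ]
top purple 136 342 210 8.7 [ 483.3 -261.8   40. ]
top green 139 286 112 10.0 [773.6 -95.8  40. ]
top green 105 366 131 12.9 [ 721.1 -337.5   40. ]
top green 135 116 234 10.4 [398.1 381.9  40. ]
top amber 113 360 206 16.3 [ 495.2 -315.9   40. ]
top cream 99 110 6 12.1 [1101.8  449.8   40. ]
top cream 2315 168 43 46.9 [985.3 267.1  40. ]
top cream 107 234 8 11.7 [1109.2   68.2   40. ]
top cream 405 286 8 25.8 [1111.   -92.4   40. ]
top cream 6771 284 36 80.5 [1018.2  -86.8   40. ]
top cream 111 352 8 12.7 [1117.8 -301.2   40. ]
top cream 383 
[... 459 characters left out ...]
64.1  40. ]
top cream 271 272 127 15.0 [725.8 -54.8  40. ]
top cream 2017 419 203 52.1 [ 508.7 -487.5   40. ]
top cream 12871 462 282 112.5 [ 285.7 -598.    40. ]
top cream 520 204 206 23.8 [482.8 135.1  40. ]
top cream 534 222 209 23.9 [476.8  84.7  40. ]
top cream 516 238 214 20.8 [462.   38.4  40. ]
top cream 92 359 215 8.1 [ 467.7 -310.4   40. ]
top cream 183 428 224 11.2 [ 447.8 -508.5   40. ]
top cream 788 287 269 27.6 [ 310.6 -106.5   40. ]
top cream 645 327 287 19.7 [ 264.4 -217.5   40. ]
top cream 5385 253 328 54.1 [148.7 -13.5  40. ]
top cream 1845 322 378 41.8 [  21.7 -204.7   40. ]
pos [ 460.8 -344.8  166.3] t 26.9 open 85.5 F 0.0
rot [-0.01 -0.   -0.02] shift [-0.01 -0.01  0.33]
```

View pics/w5.png

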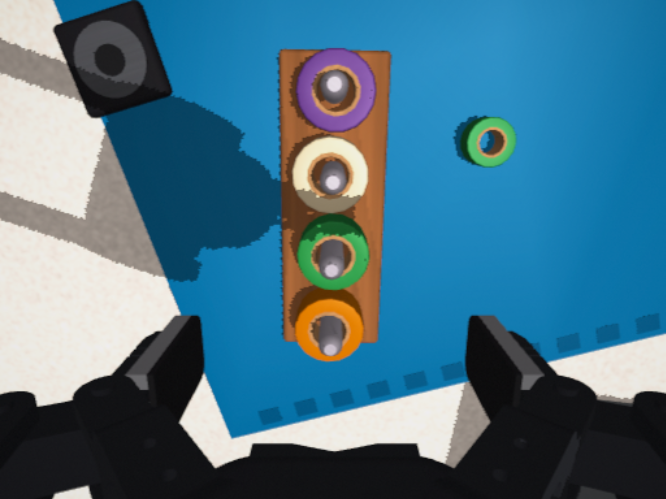

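The wrist view shows purple (336,90), cream (330,175), green (333,253) and amber (330,328) on the stand, with the small look-alike at (491,141). The jaw line is at column 334, so it is aligned with the row. Amber first.

```bash
cat >> h.py <<'E'
def boxes():
    t=grab_frame('top'); cv2.imwrite('raw_last.png',t); hsv=cv2.cvtColor(t,cv2.COLOR_BGR2HSV)
    W={'tray':((225,150,345,260),12,140,140),'caddy':((150,150,275,255),60,140,150)}
    for n,((x0,y0,x1,y1),z,a,b) in W.items():
        m=np.zeros(t.shape[:2],np.uint8); h=hsv[y0:y1,x0:x1]
        m[y0:y1,x0:x1]=(~((h[...,0]>90)&(h[...,0]<125)&(h[...,1]>110)))*255
        m=cv2.morphologyEx(m,cv2.MORPH_OPEN,np.ones((5,5)))
        for c in cv2.findContours(m,0,2)[0]:
            if cv2.contourArea(c)<1200: continue
            p=np.array([ray('top',*q,z)[:2] for q in cv2.boxPoints(cv2.minAreaRect(c))]); e=np.linalg.norm(p-np.roll(p,1,0),axis=1)
            d=p[1]-p[0]; yaw=np.degrees(np.arctan2(d[1],d[0])); print(n,'centre',p.mean(0).round(1),'edges',e.round(0),'yaw',round((yaw+45)%90-45,1))
E
python3 -m jog '[[-0.74,-0.01,0.5,0,0,0,1],[-0.73,-0.01,0.5,0,0,0,1],[0,0,0.5,0,0,0,1],[0,0,0.5,0,0,0,1],[0,0,0.5,0,0,0,1],[0,0,0.4,0,0,0,1],[0,0,0.3,0,0,0,1],[0,0,0.16,0,0,0,1]]' 40 | grep -E 'pos|contact|open'
python3 -m jog '[[0,0,0,0,0,0,0.7],[0,0,0,0,0,0,0],[0,0,0,0,0,0,0],[0,0,0,0,0,0,0],[0,0,0,0,0,0,0],[0,0,0,0,0,0,0],[0,0,0,0,0,0,0],[0,0,0,0,0,0,0]]' | grep -E 'pos|contact|open|finger'
python3 -m jog '[[0,0,-0.2,0,0,0,0],[0,0,-0.3,0,0,0,0],[0,0,-0.4,0,0,0,0],[0,0,-0.4,0,0,0,0],[0,0,-0.3,0,0,0,0],[0,0,0,0,0,0,0],[0,0,0,0,0,0,0],[0,0,0,0,0,0,0]]' | grep -E 'pos|contact|open|finger'
python3 -c "
from h import *
boxes();plan((511,-89,76),46)"
```

```text
ee_pos: [439.7, -415.0, -2.7]
contact_force: [1.1, -0.2, 0.8]
opening: 85.4
ee_pos: [440.8, -416.0, -0.1]
contact_force: [-1.0, 2.0, 6.3]
opening: 48.6
finger_force: 41.7
ee_pos: [439.7, -415.0, 77.8]
contact_force: [-0.4, 0.2, -1.3]
opening: 48.5
finger_force: 41.6
tray centre [ 461.6 -147.1] edges [241. 256. 242. 248.] yaw 1.5
caddy centre [475.9  85.8] edges [152. 146. 155. 146.] yaw -6.7
pos [ 439.6 -414.9   77.6] t 29.4 open 48.9 F 41.6
rot [-0.02 -0.01  6.19] shift [ 5.68 -3.5   0.03]
```

```bash
python3 - <<'E'
import cv2
t=cv2.imread('raw_last.png');cv2.imwrite('pics/c7.png',cv2.resize(t[130:270,170:420],None,fx=3,fy=3))
E
```

```text
(no output)
```

View pics/c7.png

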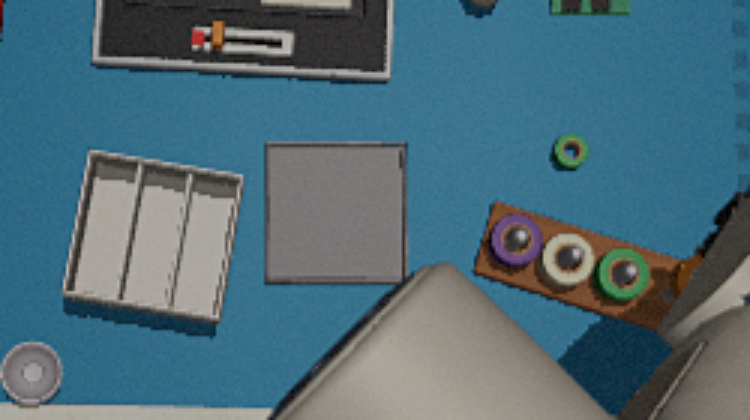

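Caddy was knocked to about (476,86) with yaw about -7; it'll be re-measured later. The tray (crop corners (265,143)–(405,284)) is unmoved at about (511,-89). Carry amber to the tray's (+31,-31) corner.

```bash
sed -i 's/(225,150,345,260)/(240,160,326,245)/' h.py; python3 -m jog '[[0,0,0,0,0,0.88,0],[0,0,0,0,0,0.88,0],[0,0,0,0,0,0.88,0],[0,0,0,0,0,0.88,0],[0,0,0,0,0,0.88,0],[0,0,0,0,0,0.88,0],[0,0,0,0,0,0.9,0],[0,0,0,0,0,0,0]]' | grep -E 'open|finger'
python3 -c "
from h import *
plan((542,-120,76),46)"
```

```text
opening: 48.7
finger_force: 41.6
pos [ 439.7 -415.    77.6] t 30.2 open 48.7 F 41.6
rot [-0.02  0.    0.  ] shift [ 5.67 -2.63  0.03]
```

```bash
python3 -m jog '[[0.71,-0.33,0,0,0,0,0],[0.71,-0.33,0,0,0,0,0],[0.71,-0.33,0,0,0,0,0],[0.71,-0.33,0,0,0,0,0],[0.71,-0.33,0,0,0,0,0],[0.71,-0.33,0,0,0,0,0],[0.71,-0.33,0,0,0,0,0],[0.71,-0.33,0,0,0,0,0]]' | grep -E 'open|finger'
python3 -m jog '[[0,0,0,0,0,0,0],[0,0,0.4,0,0,0,0],[0,0,0.4,0,0,0,0],[0,0,0.3,0,0,0,0],[0,0,0.25,0,0,0,0],[0,0,0.15,0,0,0,0],[0,0,0.1,0,0,0,0],[0,0,0.06,0,0,0,0]]' | grep -E 'pos|contact|open|finger'
python3 -m jog '[[0,0,0,0,0,0,0],[0,0,0,0,0,0,0],[0,0,0,0,0,0,0.72],[0,0,0,0,0,0,0.72],[0,0,0,0,0,0,0.72],[0,0,-0.2,0,0,0,0.72],[0,0,-0.6,0,0,0,0.72],[0,0,-0.9,0,0,0,0.72]]' | grep -E 'pos|contact|open|finger'
python3 - <<'E'
from h import *
KV=cam('wrist');im=snap('wrist','w6',1.3);plan((469,-311.5,77),74.4)
plan((455,-363.5,77),74.4)
E
```

```text
opening: 48.7
finger_force: 41.6
ee_pos: [542.2, -119.5, -4.7]
contact_force: [1.5, 0.1, -1.4]
opening: 48.9
finger_force: 41.6
ee_pos: [540.3, -118.9, 80.2]
contact_force: [0.9, -0.9, 0.4]
opening: 61.9
finger_force: 0.0
pos [ 545.2 -120.    88.3] t 32.6 open 61.8 F 0.0
rot [ 0.08 -0.02 -6.18] shift [-4.1  -0.44  0.23]
pos [ 545.2 -120.    88.3] t 32.6 open 61.8 F 0.0
rot [ 0.08 -0.02 -6.18] shift [-5.18 -0.43  0.23]
```

View pics/w6.png

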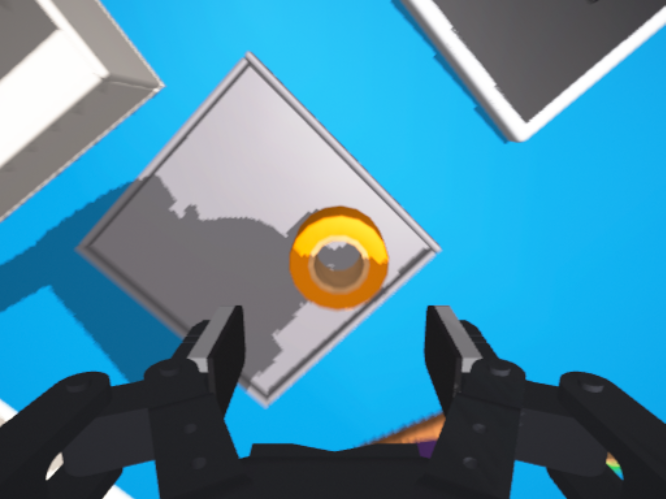

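Amber lies flat in the tray at (339,257). Next is green (roll1), the one on the spindle.

```bash
python3 -m jog '[[0,0,0,0,0,-0.885,0.72],[0,0,0,0,0,-0.885,0.72],[0,0,0,0,0,-0.885,0.72],[0,0,0,0,0,-0.885,0.72],[0,0,0,0,0,-0.885,0.72],[0,0,0,0,0,-0.885,0.72],[0,0,0,0,0,-0.885,0.9],[0,0,0,0,0,0,1]]' | grep -E 'open|finger'
python3 -c "
from h import *
plan((455,-363.5,77),74.4)"
```

```text
opening: 85.1
finger_force: 0.0
pos [ 542.3 -119.3   81.2] t 33.5 open 85.1 F 0.0
rot [ 0.01 -0.    0.03] shift [-5.17 -0.37  0.08]
```

```bash
python3 -m jog '[[-0.74,-0.053,0,0,0,0,1],[-0.74,-0.053,0,0,0,0,1],[-0.74,-0.053,0,0,0,0,1],[-0.74,-0.053,0,0,0,0,1],[-0.74,-0.053,0,0,0,0,1],[-0.74,-0.053,0,0,0,0,1],[-0.73,-0.053,0,0,0,0,1],[0,0,0,0,0,0,1]]' | grep -E 'pos'
python3 -m jog '[[0,0,0.4,0,0,0,1],[0,0,0.4,0,0,0,1],[0,0,0.4,0,0,0,1],[0,0,0.3,0,0,0,1],[0,0,0.15,0,0,0,1],[0,0,0,0,0,0,1],[0,0,0,0,0,0,0.7],[0,0,0,0,0,0,0]]' | grep -E 'pos|contact'
python3 -m jog '[[0,0,0,0,0,0,0],[0,0,0,0,0,0,0],[0,0,0,0,0,0,0],[0,0,0,0,0,0,0],[0,0,0,0,0,0,0],[0,0,0,0,0,0,0],[0,0,0,0,0,0,0],[0,0,0,0,0,0,0]]' | grep -E 'pos|contact|open|finger'
python3 -m jog '[[0,0,-0.2,0,0,0,0],[0,0,-0.3,0,0,0,0],[0,0,-0.4,0,0,0,0],[0,0,-0.4,0,0,0,0],[0,0,-0.3,0,0,0,0],[0,0,0,0,0,0,0],[0,0,0,0,0,0,0],[0,0,0,0,0,0,0]]' | grep -E 'pos|contact|open|finger'
python3 -m jog '[[0,0,0,0,0,0.88,0],[0,0,0,0,0,0.88,0],[0,0,0,0,0,0.88,0],[0,0,0,0,0,0.88,0],[0,0,0,0,0,0.88,0],[0,0,0,0,0,0.88,0],[0,0,0,0,0,0.9,0],[0,0,0,0,0,0,0]]' | grep -E 'open|finger'
python3 -c "
from h import *
boxes();plan((480,-120,77),46)"
```

```text
ee_pos: [454.1, -367.2, 81.2]
ee_pos: [455.6, -363.8, -1.1]
contact_force: [-0.3, 0.2, -0.0]
ee_pos: [455.6, -363.8, -0.7]
contact_force: [-0.4, 0.5, 5.6]
opening: 48.6
finger_force: 40.8
ee_pos: [454.5, -363.0, 77.4]
contact_force: [0.5, -0.3, -1.0]
opening: 48.5
finger_force: 41.6
opening: 48.5
finger_force: 41.6
tray centre [ 482.1 -104.2] edges [198. 170. 199. 165.] yaw 1.5
caddy centre [476.2  85.8] edges [152. 145. 155. 145.] yaw -6.8
pos [ 454.5 -363.    77.1] t 37.5 open 48.4 F 41.6
rot [-0.02  0.    0.05] shift [ 3.85 -3.01  0.  ]
```

```bash
python3 - <<'E'
import cv2,numpy as np
a,b=[cv2.imread(f).astype(int)[170:200,252:270] for f in('raw_last.png','raw_top2.png')];print(np.abs(a-b).mean())
E
python3 -m jog '[[0.48,-0.376,0,0,0,0,0],[0.48,-0.376,0,0,0,0,0],[0.48,-0.376,0,0,0,0,0],[0.48,-0.376,0,0,0,0,0],[0.48,-0.376,0,0,0,0,0],[0.48,-0.376,0,0,0,0,0],[0.48,-0.376,0,0,0,0,0],[0.48,-0.376,0,0,0,0,0]]' | grep -E 'open|finger'
python3 -m jog '[[0,0,0,0,0,0,0],[0,0,0.4,0,0,0,0],[0,0,0.4,0,0,0,0],[0,0,0.3,0,0,0,0],[0,0,0.25,0,0,0,0],[0,0,0.15,0,0,0,0],[0,0,0.1,0,0,0,0],[0,0,0.06,0,0,0,0]]' | grep -E 'pos|contact|open|finger'
python3 -m jog '[[0,0,0,0,0,0,0],[0,0,0,0,0,0,0],[0,0,0,0,0,0,0.72],[0,0,0,0,0,0,0.72],[0,0,0,0,0,0,0.72],[0,0,-0.2,0,0,0,0.72],[0,0,-0.6,0,0,0,0.72],[0,0,-0.9,0,0,0,0.72]]' | grep -E 'pos|contact|open|finger'
python3 -m jog '[[0,0,0,0,0,-0.885,0.72],[0,0,0,0,0,-0.885,0.72],[0,0,0,0,0,-0.885,0.72],[0,0,0,0,0,-0.885,0.72],[0,0,0,0,0,-0.885,0.72],[0,0,0,0,0,-0.885,0.72],[0,0,0,0,0,-0.885,0.9],[0,0,0,0,0,0,1]]' | grep -E 'open|finger'
python3 -c "
from h import *
plan((469.2,-311.5,77),74.4)"
```

```text
2.7790123456790123
opening: 48.6
finger_force: 41.6
ee_pos: [479.7, -120.9, -5.2]
contact_force: [-0.8, -0.1, 0.1]
opening: 48.7
finger_force: 41.7
ee_pos: [477.9, -120.3, 79.9]
contact_force: [0.7, 0.2, -0.0]
opening: 61.3
finger_force: 0.0
opening: 85.0
finger_force: 0.0
pos [ 479.7 -120.8   80.8] t 40.7 open 85.0 F 0.0
rot [ 0.01 -0.    0.04] shift [-3.73  0.82  0.08]
```

Now cream: 6 rows of (-0.62, 0.137), pick it up and turn.

```bash
python3 -m jog '[[-0.62,0.137,0,0,0,0,1],[-0.62,0.137,0,0,0,0,1],[-0.62,0.137,0,0,0,0,1],[-0.62,0.137,0,0,0,0,1],[-0.62,0.137,0,0,0,0,1],[-0.63,0.137,0,0,0,0,1],[0,0,0,0,0,0,1],[0,0,0,0,0,0,1]]' | grep -E 'pos'
python3 -m jog '[[0,0,0.4,0,0,0,1],[0,0,0.4,0,0,0,1],[0,0,0.4,0,0,0,1],[0,0,0.3,0,0,0,1],[0,0,0.15,0,0,0,1],[0,0,0,0,0,0,1],[0,0,0,0,0,0,0.7],[0,0,0,0,0,0,0]]' | grep -E 'pos|contact'
python3 -m jog '[[0,0,0,0,0,0,0],[0,0,0,0,0,0,0],[0,0,0,0,0,0,0],[0,0,0,0,0,0,0],[0,0,0,0,0,0,0],[0,0,0,0,0,0,0],[0,0,0,0,0,0,0],[0,0,0,0,0,0,0]]' | grep -E 'pos|contact|open|finger'
python3 -m jog '[[0,0,-0.2,0,0,0,0],[0,0,-0.3,0,0,0,0],[0,0,-0.4,0,0,0,0],[0,0,-0.4,0,0,0,0],[0,0,-0.3,0,0,0,0],[0,0,0,0,0,0,0],[0,0,0,0,0,0,0],[0,0,0,0,0,0,0]]' | grep -E 'pos|contact|open|finger'
python3 -m jog '[[0,0,0,0,0,0.88,0],[0,0,0,0,0,0.88,0],[0,0,0,0,0,0.88,0],[0,0,0,0,0,0.88,0],[0,0,0,0,0,0.88,0],[0,0,0,0,0,0.88,0],[0,0,0,0,0,0.9,0],[0,0,0,0,0,0,0]]' | grep -E 'open|finger'
python3 -c "
from h import *
boxes();plan((480,-58,77),46)
import cv2,numpy as np
a,b=[cv2.imread(f).astype(int)[170:200,252:270] for f in('raw_last.png','raw_top2.png')];print(np.abs(a-b).mean())"
```

```text
ee_pos: [469.2, -311.8, 80.3]
ee_pos: [470.1, -311.7, -1.6]
contact_force: [0.1, 0.0, -0.3]
ee_pos: [470.0, -311.8, -1.3]
contact_force: [-0.1, 0.2, 7.1]
opening: 48.2
finger_force: 41.3
ee_pos: [469.1, -311.2, 77.2]
contact_force: [-0.6, -0.2, -0.9]
opening: 48.0
finger_force: 41.5
opening: 48.1
finger_force: 41.6
tray centre [481.2 -63.2] edges [198. 193. 199. 188.] yaw 1.5
caddy centre [457.8  51.7] edges [219. 237. 219. 231.] yaw 1.5
pos [ 469.1 -311.2   76.8] t 44.8 open 47.9 F 41.6
rot [-0.02  0.    0.06] shift [ 3.79 -3.36 -0.  ]
2.9709876543209877
```

```bash
python3 -m jog '[[0.474,-0.42,0,0,0,0,0],[0.474,-0.42,0,0,0,0,0],[0.474,-0.42,0,0,0,0,0],[0.474,-0.42,0,0,0,0,0],[0.474,-0.42,0,0,0,0,0],[0.474,-0.42,0,0,0,0,0],[0.474,-0.42,0,0,0,0,0],[0.474,-0.42,0,0,0,0,0]]' | grep -E 'open|finger'
python3 -m jog '[[0,0,0,0,0,0,0],[0,0,0.4,0,0,0,0],[0,0,0.4,0,0,0,0],[0,0,0.3,0,0,0,0],[0,0,0.25,0,0,0,0],[0,0,0.15,0,0,0,0],[0,0,0.1,0,0,0,0],[0,0,0.06,0,0,0,0]]' | grep -E 'pos|contact|open|finger'
python3 -m jog '[[0,0,0,0,0,0,0],[0,0,0,0,0,0,0],[0,0,0,0,0,0,0.72],[0,0,0,0,0,0,0.72],[0,0,0,0,0,0,0.72],[0,0,-0.2,0,0,0,0.72],[0,0,-0.6,0,0,0,0.72],[0,0,-0.9,0,0,0,0.72]]' | grep -E 'pos|contact|open|finger'
python3 -m jog '[[0,0,0,0,0,-0.885,0.72],[0,0,0,0,0,-0.885,0.72],[0,0,0,0,0,-0.885,0.72],[0,0,0,0,0,-0.885,0.72],[0,0,0,0,0,-0.885,0.72],[0,0,0,0,0,-0.885,0.72],[0,0,0,0,0,-0.885,0.9],[0,0,0,0,0,0,1]]' | grep -E 'open|finger'
python3 -c "
from h import *
plan((483.9,-259.7,77),74.4)"
```

```text
opening: 48.4
finger_force: 41.5
ee_pos: [479.6, -58.5, -5.6]
contact_force: [-0.5, -0.4, -0.4]
opening: 47.9
finger_force: 41.6
ee_pos: [477.6, -58.1, 79.5]
contact_force: [1.2, -0.5, -0.8]
opening: 61.3
finger_force: 0.0
opening: 84.9
finger_force: 0.0
pos [479.5 -58.4  80.2] t 48.0 open 84.9 F 0.0
rot [ 0.01 -0.    0.06] shift [-3.86  1.17  0.06]
```

```bash
python3 -m jog '[[-0.643,0.195,0,0,0,0,1],[-0.643,0.195,0,0,0,0,1],[-0.643,0.195,0,0,0,0,1],[-0.643,0.195,0,0,0,0,1],[-0.643,0.195,0,0,0,0,1],[-0.643,0.195,0,0,0,0,1],[0,0,0,0,0,0,1],[0,0,0,0,0,0,1]]' | grep -E 'pos'
python3 -m jog '[[0,0,0.4,0,0,0,1],[0,0,0.4,0,0,0,1],[0,0,0.4,0,0,0,1],[0,0,0.3,0,0,0,1],[0,0,0.13,0,0,0,1],[0,0,0,0,0,0,1],[0,0,0,0,0,0,0.7],[0,0,0,0,0,0,0]]' | grep -E 'pos|contact'
python3 -m jog '[[0,0,0,0,0,0,0],[0,0,0,0,0,0,0],[0,0,0,0,0,0,0],[0,0,0,0,0,0,0],[0,0,0,0,0,0,0],[0,0,0,0,0,0,0],[0,0,0,0,0,0,0],[0,0,0,0,0,0,0]]' | grep -E 'pos|contact|open|finger'
python3 -m jog '[[0,0,-0.2,0,0,0,0],[0,0,-0.3,0,0,0,0],[0,0,-0.4,0,0,0,0],[0,0,-0.4,0,0,0,0],[0,0,-0.3,0,0,0,0],[0,0,0,0,0,0,0],[0,0,0,0,0,0,0],[0,0,0,0,0,0,0]]' | grep -E 'pos|contact|open|finger'
python3 -m jog '[[0,0,0,0,0,0.88,0],[0,0,0,0,0,0.88,0],[0,0,0,0,0,0.88,0],[0,0,0,0,0,0.88,0],[0,0,0,0,0,0.88,0],[0,0,0,0,0,0.88,0],[0,0,0,0,0,0.9,0],[0,0,0,0,0,0,0]]' | grep -E 'open|finger'
python3 -c "
from h import *
boxes();plan((542,-58,77),46)
import cv2,numpy as np
a,b=[cv2.imread(f).astype(int)[170:200,252:270] for f in('raw_last.png','raw_top2.png')];print(np.abs(a-b).mean())"
```

```text
ee_pos: [484.3, -260.2, 79.8]
ee_pos: [485.2, -260.1, -1.1]
contact_force: [0.5, -0.1, 0.6]
ee_pos: [485.3, -260.1, -0.7]
contact_force: [-1.0, 1.7, 7.0]
opening: 48.8
finger_force: 40.3
ee_pos: [484.2, -259.6, 77.7]
contact_force: [0.2, 0.7, -0.5]
opening: 48.8
finger_force: 41.5
opening: 48.6
finger_force: 41.5
tray centre [510.9 -89.1] edges [140. 140. 140. 137.] yaw 1.5
caddy centre [453.1  64.2] edges [210. 211. 210. 206.] yaw 1.4
pos [ 484.1 -259.6   77.3] t 52.0 open 49.2 F 41.5
rot [-0.02  0.    0.08] shift [ 3.7  -1.97  0.01]
3.1382716049382715
```

```bash
python3 -m jog '[[0.4625,-0.246,0,0,0,0,0],[0.4625,-0.246,0,0,0,0,0],[0.4625,-0.246,0,0,0,0,0],[0.4625,-0.246,0,0,0,0,0],[0.4625,-0.246,0,0,0,0,0],[0.4625,-0.246,0,0,0,0,0],[0.4625,-0.246,0,0,0,0,0],[0.4625,-0.246,0,0,0,0,0]]' | grep -E 'open|finger'
python3 -m jog '[[0,0,0,0,0,0,0],[0,0,0.4,0,0,0,0],[0,0,0.4,0,0,0,0],[0,0,0.3,0,0,0,0],[0,0,0.25,0,0,0,0],[0,0,0.15,0,0,0,0],[0,0,0.1,0,0,0,0],[0,0,0.07,0,0,0,0]]' | grep -E 'pos|contact|open|finger'
python3 -m jog '[[0,0,0,0,0,0,0],[0,0,0,0,0,0,0],[0,0,0,0,0,0,0.72],[0,0,0,0,0,0,0.72],[0,0,0,0,0,0,0.72],[0,0,-0.2,0,0,0,0.72],[0,0,-0.6,0,0,0,0.72],[0,0,-0.9,0,0,0,0.72]]' | grep -E 'pos|contact|open|finger'
python3 -m jog '[[0,0,-0.9,0,0,0,0.5],[0,0,-0.9,0,0,0,0.5],[0,0,0,0,0,0.9,0.5],[0,0,0,0,0,0.9,0.5],[0,0,0,0,0,0.9,0.5],[0,0,0,0,0,0.9,0.5],[0,0,0,0,0,0.9,0.5],[0,0,0,0,0,0.9,0.5]]' | grep -E 'pos|contact|open|finger'
python3 - <<'E'
from h import *
im=grab_frame('wrist');cv2.imwrite('raw_w7.png',im)
# rack geometry from the first pictures
K=lambda u,v,z:ray('top',u/1.5,v/1.5,z)
print('bar ends',K(113,253,184),K(222,246,184)); print('base',[K(*p,12).tolist() for p in[(143,260),(241,254),(242,308),(146,315)]])
t=cv2.imread('raw_top0.png');s=cv2.imread('raw_side0.png')
for nm,lo,hi,wt,ws in [('yellow',(20,100,80),(32,255,255),(125,180,155,205),(170,230,210,290)),('red',(0,110,80),(8,255,255),(105,180,130,205),(155,250,190,310)),('red2',(172,110,80),(180,255,255),(105,180,130,205),(155,250,190,310)),('green',(40,90,40),(80,255,255),(80,185,108,205),(140,270,170,330))]:
    for n,i,w in(('top',t,wt),('side',s,ws)):
        m=cv2.inRange(cv2.cvtColor(i,cv2.COLOR_BGR2HSV),lo,hi); k=np.zeros_like(m);k[w[1]:w[3],w[0]:w[2]]=m[w[1]:w[3],w[0]:w[2]]
        p=cv2.findNonZero(k)
        if p is not None: print(nm,n,len(p),'bbox',cv2.boundingRect(p),cv2.minAreaRect(p))
plan((450,200,210),90)
E
```

```text
opening: 49.2
finger_force: 41.5
ee_pos: [541.5, -58.3, -5.6]
contact_force: [-1.0, 0.5, 0.3]
opening: 49.2
finger_force: 41.5
ee_pos: [539.6, -57.9, 79.3]
contact_force: [0.8, -0.0, 0.3]
opening: 61.5
finger_force: 0.0
ee_pos: [541.3, -58.1, 170.4]
contact_force: [-0.0, 0.3, -0.4]
opening: 42.7
finger_force: 0.0
bar ends [552.8 458.3 184. ] [570.1 271.3 184. ]
base [[578.0, 462.2, 12.0], [595.0, 270.7, 12.0], [487.3, 262.5, 12.0], [469.1, 447.5, 12.0]]
yellow top 54 bbox (131, 186, 18, 10) ((140.0, 189.0), (18.97366714477539, 6.324555397033691), 18.434947967529297)
yellow side 343 bbox (182, 235, 15, 46) ((189.54052734375, 257.74322509765625), (45.04532241821289, 11.014732360839844), 80.53767395019531)
red top 28 bbox (108, 188, 10, 5) ((112.5, 190.0), (4.0, 9.0), 90.0)
red side 243 bbox (155, 250, 26, 50) ((170.90980529785156, 272.2366943359375), (52.91192626953125, 15.239747047424316), 69.04422760009766)
red2 top 10 bbox (109, 188, 9, 5) ((112.73530578613281, 189.058837890625), (7.761139392852783, 4.123105525970459), 14.03624439239502)
red2 side 155 bbox (155, 250, 26, 51) ((171.35067749023438, 272.6357421875), (53.81760787963867, 17.272687911987305), 66.1612548828125)
green top 51 bbox (84, 189, 20, 9) ((93.94324493408203, 192.05946350097656), (19.630231857299805, 6.4698896408081055), 17.10272979736328)
green side 432 bbox (142, 277, 21, 47) ((151.7442626953125, 300.4131164550781), (46.38046646118164, 13.74236011505127), 76.75948333740234)
pos [541.3 -58.1 170.4] t 55.2 open 42.9 F 0.0
rot [ 1.000e-02 -0.000e+00 -1.503e+01] shift [ 5.16 -1.83 -0.79]
```

Rolls placed. Next is the rack: yaw about 5.4°, origin about (502,358.5). Move above it and measure the levers with the wrist camera.

```bash
python3 -m jog '[[0,0,-0.3,0,0,0.87,0.5],[0,0,-0.3,0,0,0.87,0.5],[0,0,-0.3,0,0,0.87,0.5],[0,0,-0.3,0,0,0.88,0.5],[0,-0.7,0,0,0,0,0.5],[0,-0.7,0,0,0,0,0.5],[0,-0.7,0,0,0,0,0.5],[0,-0.7,0,0,0,0,0.5]]' >/dev/null
python3 -m jog '[[0,-0.7,0,0,0,0,0.5],[0,-0.7,0,0,0,0,0.5],[0,-0.7,0,0,0,0,0.5],[0,-0.7,0,0,0,0,0.5],[0,-0.7,0,0,0,0,0.5],[0,-0.7,0,0,0,0,0.5],[0,-0.7,0,0,0,0,0.5],[0,-0.66,0,0,0,0,0.5]]' >/dev/null
python3 -m jog '[[0,0,0,0,0,0,0.5],[0,0,0,0,0,0,0.5],[0,0,0,0,0,0,0.5],[0,0,0,0,0,0,0.5],[0,0,0,0,0,0,0.5],[0,0,0,0,0,0,0.5],[0,0,0,0,0,0,0.5],[0,0,0,0,0,0,0.5]]' 
python3 - <<'E'
from h import *
KV=cam('wrist');im=snap('wrist','w8',1.3)
for q in[(507.7,298.8,176),(502,358.5,176),(496.4,418.2,176)]: print(proj('wrist',q,KV))
hsv=cv2.cvtColor(im,cv2.COLOR_BGR2HSV)
for nm,lo,hi in [('yellow',(20,100,80),(32,255,255)),('red',(0,130,80),(6,255,255)),('green',(40,90,40),(80,255,255))]:
    k,lab,st,c=cv2.connectedComponentsWithStats(cv2.inRange(hsv,lo,hi))
    for j in range(1,k):
        if st[j][4]>150: print(nm,st[j],c[j].round(1),ray('wrist',*c[j],176,KV))
E
```

```text
time: 57.65
ee_pos: [501.2, 357.7, 229.6]
tool_rot: [[0.995, 0.096, 0.0], [0.096, -0.995, 0.0], [0.0, -0.0, -1.0]]
contact_force: [0.2, -0.4, 0.1]
opening: 42.8
finger_force: 0.0
[350.2 200.8]
[259.8 200.6]
[169.3 200.4]
yellow [ 305  159   58   43 1407] [330.6 182.5] [518.8 313.7 176. ]
red [ 231  160   41   41 1020] [251.8 185.6] [511.8 364.7 176. ]
green [ 140  160   62   42 1437] [173.2 183.3] [508.3 416.  176. ]
green [ 227  238   25  108 1955] [241.  296.1] [429.  364.8 176. ]
```

View pics/w8.png

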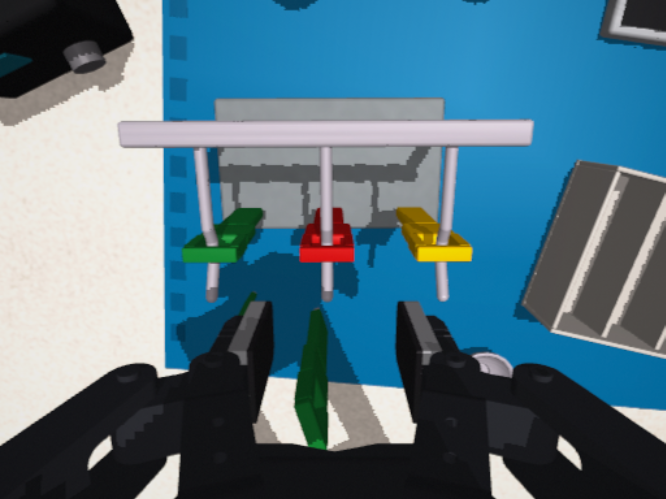

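The wrist view shows the lever tops: green (211,254), red (327,254) and yellow (444,253), at the hooks' 60 mm pitch. Corrected for the jaw centre (334), red is at about (503.5,361), yellow (509,301) and green (498,421). Yellow first.

```bash
cat >> h.py <<'E'
def caddy(c,yaw,x,y,h,tilt=0,fo=50):
    "TCP pose for lever foot at caddy-frame x,y, foot height h"
    Z=Ro.from_euler('z',yaw,degrees=True).as_matrix(); f=np.array([*c,0])+Z@[x,y,h]
    R=Z@np.diag([1,-1,-1.])@Ro.from_euler('y',tilt,degrees=True).as_matrix()
    p=f-R@[0,0,fo]; print('target',p.round(1)); plan(p,yaw,tilt)
E
python3 -m jog '[[0.02,0.57,0,0,0,0,0.5],[0.03,0.57,0,0,0,0,0.5],[0,0,0.5,0,0,0,0.5],[0,0,0.5,0,0,0,0.5],[0,0,0.5,0,0,0,0.5],[0,0,0.4,0,0,0,0.5],[0,0,0.3,0,0,0,0.5],[0,0,0.27,0,0,0,0.5]]' 60 | grep -E 'pos|contact|open|finger'
python3 -m jog '[[0,0,0,0,0,0,0.5],[0,0,0,0,0,0,0.2],[0,0,0,0,0,0,0],[0,0,0,0,0,0,0],[0,0,0,0,0,0,0],[0,0,0,0,0,0,0],[0,0,0,0,0,0,0],[0,0,0,0,0,0,0]]' | grep -E 'pos|contact|open|finger'
python3 -m jog '[[0,0,-0.1,0,0,0,0],[0,0,-0.1,0,0,0,0],[0,0,-0.06,0,0,0,0],[0,0,0,0,0,0,0],[0,0,0,0,0,0,0],[0,0,0,0,0,0,0],[0,0,0,0,0,0,0],[0,0,0,0,0,0,0]]' | grep -E 'pos|contact|open|finger'
```

```text
ee_pos: [509.3, 301.3, 105.4]
contact_force: [-1.1, -1.4, 8.8]
opening: 42.6
finger_force: 4.3
ee_pos: [509.4, 301.6, 106.5]
contact_force: [-0.5, 0.3, 2.3]
opening: 26.9
finger_force: 60.3
ee_pos: [509.0, 301.4, 118.9]
contact_force: [-0.3, -0.2, -0.5]
opening: 26.8
finger_force: 60.1
```

```bash
python3 -m jog '[[-0.15,0,0,0,0,0,0],[-0.15,0,0,0,0,0,0],[-0.15,0,0,0,0,0,0],[-0.15,0,0,0,0,0,0],[-0.15,0,0,0,0,0,0],[-0.15,0,0,0,0,0,0],[0,0,0,0,0,0,0],[0,0,0,0,0,0,0]]' | grep -E 'pos|contact|open|finger'
python3 -m jog '[[0,0,-0.4,0,0,0,0],[0,0,-0.5,0,0,0,0],[0,0,-0.5,0,0,0,0],[0,0,-0.3,0,0,0,0],[0,0,0,0,0,0.68,0],[0,0,0,0,0,0.68,0],[0,0,0,0,0,0.68,0],[0,0,0,0,0,0.66,0]]' | grep -E 'pos|contact|open|finger'
python3 - <<'E'
from h import *
boxes(); w=grab_frame('wrist');cv2.imwrite('raw_w9.png',w)
m=cv2.inRange(cv2.cvtColor(w,cv2.COLOR_BGR2HSV),(18,100,80),(34,255,255));print('yellow in jaws',cv2.boundingRect(cv2.findNonZero(m[150:384,200:310])))
caddy((476,86),-6.8,38,-49,140,0)
E
```

```text
ee_pos: [464.4, 297.2, 119.2]
contact_force: [1.0, -0.0, -0.2]
opening: 26.9
finger_force: 60.1
ee_pos: [464.8, 297.2, 204.2]
contact_force: [0.4, -0.4, -1.0]
opening: 26.9
finger_force: 60.0
tray centre [510.9 -89.1] edges [140. 140. 140. 137.] yaw 1.5
caddy centre [475.9  85.8] edges [152. 146. 155. 146.] yaw -6.7
yellow in jaws (13, 49, 89, 127)
target [507.9  32.8 190. ]
pos [464.7 297.1 204.1] t 61.8 open 27.1 F 60.0
rot [-0.   -0.   -0.02] shift [1.48 5.15 0.28]
```

```bash
python3 -m jog '[[0.22,0.73,0,0,0,0,0],[0.22,0.73,0,0,0,0,0],[0.22,0.73,0,0,0,0,0],[0.22,0.73,0,0,0,0,0],[0.22,0.73,0,0,0,0,0],[0.22,0.73,0,0,0,0,0],[0.2,0.73,0,0,0,0,0],[0,0,0,0,0,0,0]]' | grep -E 'pos|open|finger'
python3 -m jog '[[0,0,0,0,-0.65,0,0],[0,0,0,0,-0.65,0,0],[0,0,0,0,-0.65,0,0],[0,0,0,0,-0.65,0,0],[0,0,0,0,0,0,0],[0,0,0,0,0,0,0],[0,0,0,0,0,0,0],[0,0,0,0,0,0,0]]' | grep -E 'pos|open|finger'
python3 - <<'E'
from h import *
caddy((479,87.5),-6.8,38,-49,70,-12)
caddy((479,87.5),-6.8,38,-49,8,-12)
E
```

```text
ee_pos: [510.1, 30.7, 204.2]
opening: 27.2
finger_force: 60.1
ee_pos: [509.0, 34.5, 204.3]
opening: 27.2
finger_force: 60.1
target [521.3  33.1 118.9]
pos [509.   34.5 204.3] t 63.4 open 27.2 F 60.1
rot [-0.   -0.03 -0.01] shift [ 0.6  -0.    1.62]
target [521.3  33.1  56.9]
pos [509.   34.5 204.3] t 63.4 open 27.2 F 60.1
rot [-0.   -0.03 -0.01] shift [ 0.85 -0.    2.83]
```

```bash
python3 -m jog '[[0.12,0,0.32,0,0,0,0],[0.12,0,0.32,0,0,0,0],[0.12,0,0.32,0,0,0,0],[0.12,0,0.33,0,0,0,0],[0.12,0,0.33,0,0,0,0],[0.05,0,0.25,0,0,0,0],[0.05,0,0.25,0,0,0,0],[0.05,0,0.22,0,0,0,0]]' | grep -E 'pos|contact|open|finger'
python3 -m jog '[[0.04,0,0.2,0,0,0,0],[0.04,0,0.18,0,0,0,0],[0.02,0,0.1,0,0,0,0],[0,0,0,0,0,0,0],[0,0,0,0,0,0,0],[0,0,0,0,0,0,0],[0,0,0,0,0,0,0],[0,0,0,0,0,0,0]]' | grep -E 'pos|contact|open|finger'
```

```text
ee_pos: [521.6, 32.9, 81.3]
contact_force: [1.0, -0.7, -0.6]
opening: 27.2
finger_force: 60.1
ee_pos: [521.9, 32.9, 57.7]
contact_force: [-0.1, -0.5, -0.1]
opening: 26.9
finger_force: 60.1
```

```bash
python3 -m jog '[[0,0,0,0,0,0,0.42],[0,0,0,0,0,0,0.42],[0,0,0,0,0,0,0.42],[0,0,0,0,0,0,0.42],[0,0,0,0,0,0,0.42],[0,0,0,0,0,0,0.42],[-0.04,0,-0.2,0,0,0,0.42],[-0.06,0,-0.3,0,0,0,0.42]]' | grep -E 'pos|contact|open|finger'
python3 -m jog '[[-0.08,0,-0.4,0,0,0,0.42],[-0.1,0,-0.5,0,0,0,0.42],[-0.1,0,-0.5,0,0,0,0.42],[-0.1,0,-0.5,0,0,0,0.42],[-0.1,0,-0.5,0,0.65,0,0.5],[0,0,-0.3,0,0.65,0,0.5],[0,0,-0.3,0,0.65,0,0.5],[0,0,0,0,0.65,0,0.5]]' | grep -E 'pos|contact|open|finger'
python3 - <<'E'
from h import *
KV=cam('wrist');w=grab_frame('wrist');cv2.imwrite('raw_w10.png',w);s=grab_frame('side');cv2.imwrite('raw_s3.png',s)
Z=Ro.from_euler('z',-6.8,degrees=True).as_matrix()
for n,i in(('wrist',w),('side',s)):
    m=cv2.inRange(cv2.cvtColor(i,cv2.COLOR_BGR2HSV),(20,110,80),(33,255,255));k,_,st,c=cv2.connectedComponentsWithStats(m)
    for j in range(1,k):
        if st[j][4]>60: print(n,c[j].round(1),st[j])
    print(n,'pred foot/top',[proj(n,np.array([479,87.5,0])+Z@p,KV if n=='wrist' else None) for p in([38,-49,4.],[84,-49,115.])])
plan((503.5,361,215),5.5)
E
```

```text
ee_pos: [521.4, 32.8, 83.2]
contact_force: [0.1, -0.3, 0.4]
opening: 35.6
finger_force: 0.0
ee_pos: [528.7, 32.3, 238.8]
contact_force: [-0.3, 0.5, 0.0]
opening: 42.7
finger_force: 0.0
wrist [258. 154.] [242 139  34  36 925]
wrist pred foot/top [array([259.4, 170.8]), array([260.2, 144.9])]
side [138.3 191.9] [110 173  54  38 800]
side [252.5 204.1] [243 186  20  36 240]
side pred foot/top [array([260.2, 227.3]), array([245.7, 188.1])]
pos [526.5  32.4 237.1] t 66.7 open 42.6 F 0.0
rot [-0.   -0.04 -2.69] shift [ 0.17 -6.59  0.44]
```

The yellow lever leans in its slot as predicted (wrist px (258,154)). Red next.

```bash
python3 -m jog '[[0,0,0,0,0,-0.9,0.5],[0,0,0,0,0,-0.9,0.5],[0,0,0,0,0,-0.89,0.5],[0.01,-0.66,0,0,0,0,0.5],[0.02,-0.66,0,0,0,0,0.5],[0.02,-0.66,0,0,0,0,0.5],[0.02,-0.66,0,0,0,0,0.5],[0.02,-0.66,0,0,0,0,0.5]]' >/dev/null
python3 -m jog '[[0.02,-0.66,0,0,0,0,0.5],[0.02,-0.66,0,0,0,0,0.5],[0.02,-0.66,0,0,0,0,0.5],[0.02,-0.66,0,0,0,0,0.5],[0.02,-0.65,0,0,0,0,0.5],[0,0,0,0,0,0,0.5],[0,0,0,0,0,0,0.5],[0,0,0,0,0,0,0.5]]' >/dev/null
python3 -c "
from h import *
plan((503.5,361,106),5.5)"
```

```text
pos [505.1 360.3 234.9] t 68.3 open 42.7 F 0.0
rot [ 0.01  0.01 -0.01] shift [-0.03 -0.02  2.58]
```

```bash
python3 -m jog '[[-0.03,-0.02,0.4,0,0,0,0.5],[0,0,0.5,0,0,0,0.5],[0,0,0.5,0,0,0,0.5],[0,0,0.4,0,0,0,0.5],[0,0,0.4,0,0,0,0.5],[0,0,0.25,0,0,0,0.5],[0,0,0.13,0,0,0,0.5],[0,0,0,0,0,0,0.5]]' 60 | grep -E 'pos|contact|open|finger'
python3 -m jog '[[0,0,0,0,0,0,0.5],[0,0,0,0,0,0,0.2],[0,0,0,0,0,0,0],[0,0,0,0,0,0,0],[0,0,0,0,0,0,0],[0,0,0,0,0,0,0],[0,0,0,0,0,0,0],[0,0,0,0,0,0,0]]' | grep -E 'pos|contact|open|finger'
python3 -m jog '[[0,0,-0.1,0,0,0,0],[0,0,-0.1,0,0,0,0],[0,0,-0.06,0,0,0,0],[0,0,0,0,0,0,0],[0,0,0,0,0,0,0],[0,0,0,0,0,0,0],[0,0,0,0,0,0,0],[0,0,0,0,0,0,0]]' | grep -E 'pos|contact|open|finger'
```

```text
ee_pos: [503.4, 361.3, 105.6]
contact_force: [0.7, -0.0, 0.2]
opening: 42.6
finger_force: 0.0
ee_pos: [504.1, 362.6, 107.0]
contact_force: [-0.7, 0.7, 6.0]
opening: 27.1
finger_force: 59.2
ee_pos: [503.4, 361.9, 118.8]
contact_force: [0.2, -0.6, -0.1]
opening: 27.2
finger_force: 58.9
```

```bash
python3 -m jog '[[-0.15,0,0,0,0,0,0],[-0.15,0,0,0,0,0,0],[-0.15,0,0,0,0,0,0],[-0.15,0,0,0,0,0,0],[-0.13,0,0,0,0,0,0],[0,0,0,0,0,0,0],[0,0,0,0,0,0,0],[0,0,0,0,0,0,0]]' | grep -E 'pos|contact|open|finger'
python3 -m jog '[[0,0,-0.4,0,0,0,0],[0,0,-0.5,0,0,0,0],[0,0,-0.5,0,0,0,0],[0,0,-0.5,0,0,0,0],[0,0,0,0,0,0.68,0],[0,0,0,0,0,0.68,0],[0,0,0,0,0,0.68,0],[0,0,0,0,0,0.66,0]]' | grep -E 'pos|contact|open|finger'
python3 - <<'E'
from h import *
boxes(); caddy((479,87.5),-6.8,-38,0,145,0)
E
```

```text
ee_pos: [467.6, 358.6, 119.1]
contact_force: [0.4, -0.5, 0.7]
opening: 27.4
finger_force: 58.9
ee_pos: [467.5, 358.4, 214.0]
contact_force: [-0.6, -0.5, 0.1]
opening: 27.2
finger_force: 58.9
tray centre [510.9 -89.1] edges [140. 140. 140. 137.] yaw 1.5
caddy centre [482.3  85. ] edges [152. 158. 155. 158.] yaw -6.8
target [441.3  92.  195. ]
pos [467.5 358.5 214. ] t 72.3 open 27.3 F 58.9
rot [-0.   -0.   -0.09] shift [0.11 5.35 0.38]
```

```bash
python3 -m jog '[[0.014,0.669,0,0,0,0,0],[0.014,0.669,0,0,0,0,0],[0.014,0.669,0,0,0,0,0],[0.014,0.669,0,0,0,0,0],[0.014,0.669,0,0,0,0,0],[0.014,0.669,0,0,0,0,0],[0.014,0.669,0,0,0,0,0],[0.014,0.669,0,0,0,0,0]]' | grep -E 'pos|open|finger'
python3 -m jog '[[0,0,0,0,0.65,0,0],[0,0,0,0,0.65,0,0],[0,0,0,0,0.65,0,0],[0,0,0,0,0.65,0,0],[0,0,0,0,0,0,0],[0,0,0,0,0,0,0],[0,0,0,0,0,0,0],[0,0,0,0,0,0,0]]' | grep -E 'pos|open|finger'
python3 - <<'E'
from h import *
caddy((479,87.5),-6.8,-38,0,70,12)
caddy((479,87.5),-6.8,-38,0,8,12)
E
```

```text
ee_pos: [440.6, 90.8, 214.1]
opening: 27.2
finger_force: 59.1
ee_pos: [441.1, 92.2, 214.0]
opening: 27.2
finger_force: 59.2
target [430.9  93.2 118.9]
pos [441.1  92.2 214. ] t 74.0 open 27.2 F 59.2
rot [ 0.    0.02 -0.02] shift [-0.6   0.    1.82]
target [430.9  93.2  56.9]
pos [441.1  92.2 214. ] t 74.0 open 27.2 F 59.2
rot [ 0.    0.02 -0.02] shift [-0.85  0.    3.03]
```

```bash
python3 -m jog '[[-0.12,0,0.36,0,0,0,0],[-0.12,0,0.36,0,0,0,0],[-0.12,0,0.36,0,0,0,0],[-0.12,0,0.37,0,0,0,0],[-0.12,0,0.37,0,0,0,0],[-0.05,0,0.25,0,0,0,0],[-0.05,0,0.25,0,0,0,0],[-0.05,0,0.22,0,0,0,0]]' | grep -E 'pos|contact|open|finger'
python3 -m jog '[[-0.04,0,0.2,0,0,0,0],[-0.04,0,0.18,0,0,0,0],[-0.02,0,0.1,0,0,0,0],[0,0,0,0,0,0,0],[0,0,0,0,0,0,0],[0,0,0,0,0,0,0],[0,0,0,0,0,0,0],[0,0,0,0,0,0,0]]' | grep -E 'pos|contact|open|finger'
```

```text
ee_pos: [430.5, 93.4, 81.2]
contact_force: [-0.4, 0.7, 1.1]
opening: 27.0
finger_force: 59.2
ee_pos: [430.5, 93.5, 57.7]
contact_force: [0.1, -0.7, -0.1]
opening: 27.2
finger_force: 59.2
```

```bash
python3 -m jog '[[0,0,0,0,0,0,0.42],[0,0,0,0,0,0,0.42],[0,0,0,0,0,0,0.42],[0,0,0,0,0,0,0.42],[0,0,0,0,0,0,0.42],[0,0,0,0,0,0,0.42],[0.04,0,-0.2,0,0,0,0.42],[0.06,0,-0.3,0,0,0,0.42]]' | grep -E 'pos|contact|open|finger'
python3 -m jog '[[0.08,0,-0.4,0,0,0,0.42],[0.1,0,-0.5,0,0,0,0.42],[0.1,0,-0.5,0,0,0,0.42],[0.1,0,-0.5,0,0,0,0.42],[0.1,0,-0.5,0,-0.65,0,0.5],[0,0,-0.3,0,-0.65,0,0.5],[0,0,-0.3,0,-0.65,0,0.5],[0,0,0,0,-0.65,0,0.5]]' | grep -E 'pos|contact|open|finger'
python3 - <<'E'
from h import *
KV=cam('wrist');w=grab_frame('wrist');cv2.imwrite('raw_w11.png',w)
Z=Ro.from_euler('z',-6.8,degrees=True).as_matrix()
m=cv2.inRange(cv2.cvtColor(w,cv2.COLOR_BGR2HSV),(0,130,80),(6,255,255));k,_,st,c=cv2.connectedComponentsWithStats(m)
for j in range(1,k):
    if st[j][4]>60: print(c[j].round(1),st[j])
print('pred foot/top',[proj('wrist',np.array([479,87.5,0])+Z@p,KV) for p in([-38,0,4.],[-84,0,115.])])
plan((498,421,235),5.5)
E
```

```text
ee_pos: [429.3, 93.3, 83.0]
contact_force: [0.1, -0.3, -1.3]
opening: 36.0
finger_force: 0.0
ee_pos: [425.8, 94.5, 238.1]
contact_force: [-0.4, -0.5, -0.0]
opening: 42.6
finger_force: 0.0
[256.9 177.1] [ 242  140   29   75 1434]
pred foot/top [array([260.3, 141.7]), array([261. , 210.3])]
pos [426.4  94.5 237.2] t 77.2 open 42.7 F 0.0
rot [-0.02  0.01 -2.7 ] shift [ 2.05 -6.36  0.04]
```

```bash
python3 -m jog '[[0,0,0,0,0,-0.9,0.5],[0,0,0,0,0,-0.9,0.5],[0,0,0,0,0,-0.89,0.5],[0.205,-0.636,0,0,0,0,0.5],[0.205,-0.636,0,0,0,0,0.5],[0.205,-0.636,0,0,0,0,0.5],[0.205,-0.636,0,0,0,0,0.5],[0.205,-0.636,0,0,0,0,0.5]]' >/dev/null
python3 -m jog '[[0.205,-0.636,0,0,0,0,0.5],[0.205,-0.636,0,0,0,0,0.5],[0.205,-0.636,0,0,0,0,0.5],[0.205,-0.636,0,0,0,0,0.5],[0.205,-0.636,0,0,0,0,0.5],[0,0,0,0,0,0,0.5],[0,0,0,0,0,0,0.5],[0,0,0,0,0,0,0.5]]' >/dev/null
python3 - <<'E'
from h import *
plan((498,421.3,106),5.5)
KV=cam('wrist');w=grab_frame('wrist');m=cv2.inRange(cv2.cvtColor(w,cv2.COLOR_BGR2HSV),(40,90,40),(80,255,255));k,_,st,c=cv2.connectedComponentsWithStats(m)
for j in range(1,k):
    if st[j][4]>100: print(c[j].round(1),st[j])
E
```

```text
pos [496.3 419.3 235. ] t 78.8 open 42.6 F 0.0
rot [ 0.01  0.01 -0.02] shift [ 0.04 -0.04  2.58]
[257.3 184.8] [ 239  160   40   41 1050]
[241.4 247.9] [233 224  16  47 427]
[304.6 289.6] [290 237  31 105 872]
```

```bash
python3 -m jog '[[0.04,-0.02,0.4,0,0,0,0.5],[0,0,0.5,0,0,0,0.5],[0,0,0.5,0,0,0,0.5],[0,0,0.4,0,0,0,0.5],[0,0,0.4,0,0,0,0.5],[0,0,0.25,0,0,0,0.5],[0,0,0.13,0,0,0,0.5],[0,0,0,0,0,0,0.5]]' 60 | grep -E 'pos|contact|open|finger'
python3 -m jog '[[0,0,0,0,0,0,0.5],[0,0,0,0,0,0,0.2],[0,0,0,0,0,0,0],[0,0,0,0,0,0,0],[0,0,0,0,0,0,0],[0,0,0,0,0,0,0],[0,0,0,0,0,0,0],[0,0,0,0,0,0,0]]' | grep -E 'pos|contact|open|finger'
python3 -m jog '[[0,0,-0.1,0,0,0,0],[0,0,-0.1,0,0,0,0],[0,0,-0.06,0,0,0,0],[0,0,0,0,0,0,0],[0,0,0,0,0,0,0],[0,0,0,0,0,0,0],[0,0,0,0,0,0,0],[0,0,0,0,0,0,0]]' | grep -E 'pos|contact|open|finger'
```

```text
ee_pos: [498.5, 421.0, 105.7]
contact_force: [0.3, 0.4, -0.9]
opening: 42.7
finger_force: 0.0
ee_pos: [499.3, 421.8, 107.1]
contact_force: [-0.1, -2.1, 7.1]
opening: 26.9
finger_force: 58.8
ee_pos: [498.6, 421.4, 118.8]
contact_force: [-0.1, -0.6, -0.2]
opening: 27.2
finger_force: 58.9
```

```bash
python3 -m jog '[[-0.15,0,0,0,0,0,0],[-0.15,0,0,0,0,0,0],[-0.15,0,0,0,0,0,0],[-0.15,0,0,0,0,0,0],[-0.13,0,0,0,0,0,0],[0,0,0,0,0,0,0],[0,0,0,0,0,0,0],[0,0,0,0,0,0,0]]' | grep -E 'pos|contact|open|finger'
python3 -m jog '[[0,0,-0.4,0,0,0,0],[0,0,-0.5,0,0,0,0],[0,0,-0.5,0,0,0,0],[0,0,-0.5,0,0,0,0],[0,0,0,0,0,0.68,0],[0,0,0,0,0,0.68,0],[0,0,0,0,0,0.68,0],[0,0,0,0,0,0.66,0]]' | grep -E 'pos|contact|open|finger'
python3 - <<'E'
from h import *
boxes(); caddy((479,87.5),-6.8,38,49,145,0)
E
```

```text
ee_pos: [462.7, 418.2, 119.1]
contact_force: [0.2, -0.4, 0.3]
opening: 27.5
finger_force: 58.9
ee_pos: [462.7, 418.0, 214.1]
contact_force: [-0.2, -1.7, -0.1]
opening: 27.5
finger_force: 59.0
tray centre [510.9 -89.1] edges [140. 140. 140. 137.] yaw 1.5
caddy centre [476.   85.8] edges [151. 171. 155. 170.] yaw -6.8
target [522.5 131.7 195. ]
pos [462.7 418.  214. ] t 82.9 open 26.9 F 59.0
rot [-0.  -0.  -0.1] shift [1.87 5.55 0.38]
```

```bash
python3 -m jog '[[0,0.694,0,0,0,0,0],[0,0.694,0,0,0,0,0],[0,0.694,0,0,0,0,0],[0,0.694,0,0,0,0,0],[0,0.694,0,0,0,0,0],[0,0.694,0,0,0,0,0],[0,0.694,0,0,0,0,0],[0,0.694,0,0,0,0,0]]' | grep -E 'pos|open|finger'
python3 -m jog '[[0.47,0,0,0,0,0,0],[0.47,0,0,0,0,0,0],[0.47,0,0,0,0,0,0],[0.46,0,0,0,0,0,0],[0,0,0,0,-0.65,0,0],[0,0,0,0,-0.65,0,0],[0,0,0,0,-0.65,0,0],[0,0,0,0,-0.65,0,0]]' | grep -E 'pos|open|finger'
python3 - <<'E'
from h import *
boxes()
caddy((479,87.5),-6.8,38,49,70,-12)
caddy((479,87.5),-6.8,38,49,8,-12)
E
```

```text
ee_pos: [428.8, 141.2, 214.2]
opening: 27.3
finger_force: 59.2
ee_pos: [522.0, 131.0, 214.1]
opening: 27.0
finger_force: 59.2
tray centre [510.9 -89.1] edges [140. 140. 140. 137.] yaw 1.5
caddy centre [495.4 144.8] edges [298. 288. 299. 277.] yaw 1.5
target [532.9 130.4 118.9]
pos [522.7 130.9 213.6] t 84.5 open 27.0 F 59.2
rot [-0.01  0.03 -0.02] shift [ 0.59 -0.01  1.81]
target [532.9 130.4  56.9]
pos [522.7 130.9 213.6] t 84.5 open 27.0 F 59.2
rot [-0.01  0.03 -0.02] shift [ 0.85 -0.01  3.02]
```

```bash
python3 -m jog '[[0.12,0,0.36,0,0,0,0],[0.12,0,0.36,0,0,0,0],[0.12,0,0.36,0,0,0,0],[0.12,0,0.37,0,0,0,0],[0.12,0,0.37,0,0,0,0],[0.05,0,0.25,0,0,0,0],[0.05,0,0.25,0,0,0,0],[0.05,0,0.22,0,0,0,0]]' | grep -E 'pos|contact|open|finger'
python3 -m jog '[[0.04,0,0.2,0,0,0,0],[0.04,0,0.18,0,0,0,0],[0.02,0,0.1,0,0,0,0],[0,0,0,0,0,0,0],[0,0,0,0,0,0,0],[0,0,0,0,0,0,0],[0,0,0,0,0,0,0],[0,0,0,0,0,0,0]]' | grep -E 'pos|contact|open|finger'
```

```text
ee_pos: [532.0, 130.0, 81.4]
contact_force: [0.7, -0.5, -0.5]
opening: 27.3
finger_force: 59.2
ee_pos: [532.2, 130.0, 57.8]
contact_force: [-0.0, 0.2, -0.8]
opening: 26.9
finger_force: 59.2
```

```bash
python3 -m jog '[[0,0,0,0,0,0,0.42],[0,0,0,0,0,0,0.42],[0,0,0,0,0,0,0.42],[0,0,0,0,0,0,0.42],[0,0,0,0,0,0,0.42],[0,0,0,0,0,0,0.42],[-0.04,0,-0.2,0,0,0,0.42],[-0.06,0,-0.3,0,0,0,0.42]]' | grep -E 'pos|contact|open|finger'
python3 -m jog '[[-0.08,0,-0.4,0,0,0,0.42],[-0.1,0,-0.5,0,0,0,0.42],[-0.1,0,-0.5,0,0,0,0.42],[-0.1,0,-0.5,0,0,0,0.42],[-0.1,0,-0.5,0,0.65,0,0.5],[0,0,-0.3,0,0.65,0,0.5],[0,0,-0.3,0,0.65,0,0.5],[0,0,0,0,0.65,0,0.5]]' | grep -E 'pos|contact|open|finger'
python3 -m jog '[[0,-0.7,0,0,0,0,0.5],[0,-0.7,0,0,0,0,0.5],[0,-0.7,0,0,0,0,0.5],[0,-0.7,0,0,0,0,0.5],[0,-0.7,0,0,0,0,0.5],[0,-0.7,0,0,0,0,0.5],[0,-0.7,0,0,0,0,0.5],[0,-0.7,0,0,0,0,0.5]]' | grep -E 'pos|contact|open|finger'
python3 - <<'E'
from h import *
t=grab_frame('top');s=grab_frame('side')
a=cv2.resize(t[125:265,170:330],(480,420),interpolation=2);b=cv2.resize(s[120:260,200:306],(318,420),interpolation=2)
cv2.imwrite('pics/final.png',np.hstack([a,b]))
E
```

```text
ee_pos: [531.7, 129.8, 83.3]
contact_force: [0.6, 0.3, 0.3]
opening: 36.2
finger_force: 0.0
ee_pos: [539.0, 129.6, 239.1]
contact_force: [0.5, -0.2, -1.2]
opening: 42.5
finger_force: 0.0
ee_pos: [571.3, 408.7, 236.9]
contact_force: [0.3, -0.1, -0.9]
opening: 43.0
finger_force: 0.0
```

View pics/final.png

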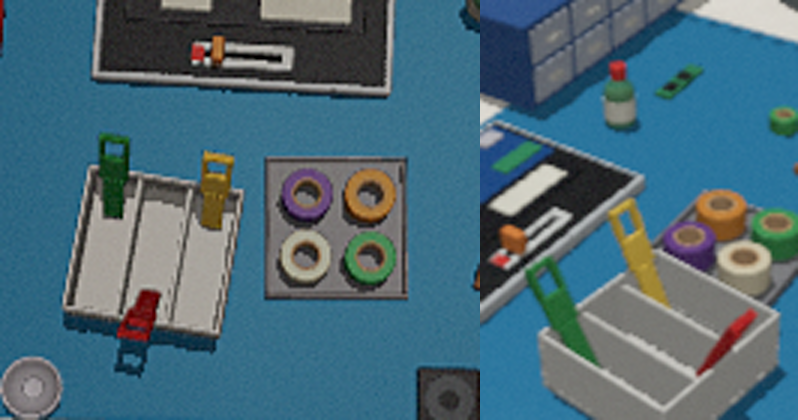

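The last view shows all four rolls flat and apart in the tray, with purple (306,194), amber (369,194), cream (304,258) and green (370,258). The three levers stand foot down, one per slot, and the tab sits at its stop beside the red mark. The arm is clear, so I'm handing in.

```bash
python3 -m jog '[[0,0,0,0,0,0,0.5],[0,0,0,0,0,0,0.5],[0,0,0,0,0,0,0.5],[0,0,0,0,0,0,0.5],[0,0,0,0,0,0,0.5],[0,0,0,0,0,0,0.5],[0,0,0,0,0,0,0.5],[0,0,0,0,0,0,0.5]]' | head -2; python3 -c "
from cell import close_job
print(close_job())"
```

```text
time: 89.45
ee_pos: [571.2, 407.1, 235.1]
the job is handed in; nothing more can be done
None
```

I handed the job in at about 89 s: the battery tab is at its stop, all three levers stand foot down in the caddy (one per slot), and all four rolls lie flat and unstacked in the tray; the hand-in returned no verdict.

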